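# Hook the lens cell out of its tube

## Robot

A 6-joint arm with a two-finger parallel gripper is mounted at the origin on the work surface. World frame = base frame: x ahead of the robot, y to its left, z up, the work surface at z = 0. Lengths are in mm, angles in rad, forces in N, time in s.
With the tool pointing down it reaches from about 275 to 725 mm from the base axis. Payload 15.9 kg.
Tool frame: the origin (TCP) lies at the very end of the fingers, on their centre line; the grasp point (between the pads) lies 19 mm behind it (arm.pinch_z is the distance from the TCP to the grasp point, in mm); z points along the fingers, x is the direction in which the jaws open and shut, and the axes are right-handed (so a half turn about z gives the same grasp; the last joint's range is limited). The gripper opens to 85 mm and grips with 20 to 120 N. Pads are 22 mm wide; open, the fingers measure 114 mm over their backs; the gripper's body (76 mm by 85 mm) begins 54 mm behind the grasp point. The pads swing forward as they close: fully open they stand 13 mm farther back than shut.
Start: joints at [-1.233, 0.213, -0.034, 1.323, 0, 1.571], TCP at [165.7, -471.73, 231.306] pointing down, gripper open.
Joint ranges: [-2.98, 2.98], [-0.74, 1.72], [-1.14, 1.35], [-2.1, 2.04], [-1.57, 1.44], [-3.14, 3.14]. Speed limits (rad/s): [1.89, 1.89, 2.39, 2.57, 3.14, 3.14].

## Interface

Orientations are given as a 3x3 rotation matrix whose columns are the frame's x, y, z axes.
In Python, from workcell import arm gives the robot as it stands.
- The arm moves only by the tool carry_out, never from a script. Its argument "plan" is a list of rows, each an object of numbers: "tx", "ty", "tz": the shift along the tool's x, y, z in m; "wx", "wy", "wz": the turn, a rotation vector about the tool's x, y, z in degrees; "fingers": the opening, from 0 (shut) to 1 (fully open). In form: [{"tx": .., "ty": .., "tz": .., "wx": .., "wy": .., "wz": .., "fingers": ..}, ...]. A call has 1 to 12 rows; each row is the pose to reach, as a shift and turn from the pose measured when the call began, along the tool's axes at that moment; what a row does not reach only later rows make up. A row lasts 1/12 s, in which the tool goes at most 41.7 mm and 7.16 degrees, less where a joint would pass 70% of its speed; a pose out of reach is approached as far as the arm can. A call with a gripper value outside its range is refused whole. The fingers move at their own pace and stop on an object; "squeeze" is the grip in N (left out, the last holds). Time passes only in rows, so rows that repeat a pose let the fingers close. It gives the time, the measured TCP pose, the force and the opening at its end, in the units of the state.
- arm.observe(): the state, without advancing time (a new reading comes with each control period).
- arm.get_image(name): name is "scene" or "top"; returns the picture (384x512x3 uint8, blue, green, red); there is no depth.
- arm.camera_params(name): a dict with "K" (3x3 intrinsics, pixels), "distortion" ([k1, k2, p1, p2, k3] as OpenCV has them; the pictures are not rectified), "R" (3x3) and "t" (3): a world point X has camera coordinates R X + t. Camera axes: x right, y down, z forward; pixel columns grow to the right and rows downward; lengths in mm; the calibration is good to about 2 mm. A picture is of the moment at which its call begins. camera_params takes no time and is no camera call.
- arm.close_job(): hands the job in, once; it reports no verdict.
The state is a dict: "clock": time; "joint_positions": joint angles; "qvel": joint speeds; "effort": joint torques, N m; "eef_pos": TCP position; "ee_rot": TCP orientation; "wrist_force": force on the tool from outside, world axes, zero at the start; "moment": the same for the moment, N m; "opening": finger opening in mm.
Only numpy, scipy, OpenCV 4.12 (cv2) and the standard library are available. Lean on these libraries where they do the work, as an engineer would, in place of code of your own. Each camera call takes 0.05 s, during which the arm holds its last target.

## Task

Take the hook tool from its fork rack, reach down the bore of the upright lens tube with it, catch the wire bail of the lens cell at the bottom and gently draw the cell out; keep your fingers off the cell. Set the cell down softly, upright, in the round rest tray, unhook it, and hang the tool back in the fork of its rack. Only light force on the cell and its glass and on the tube's bore, and leave the objective, jar and dish where they are.

Things in the scene. Friction and masses are not known exactly. Their poses are not given: they have to be found in the camera images.
- tube: Fixed upright black lens tube, 80 mm outer diameter, 120 mm tall, open on top; bore 66 mm wide, 114 mm deep, its floor 6 mm above the origin. Its foot sets it 0 to 12 mm higher than the bench. Three small spring pads in the lowest 17 mm of the bore grip the cell's edge: drawing it takes about 4 to 8 N at first, then just its weight. Origin: centre of its underside; z up.
- cell_mid (a point): Lens cell, loose, central on the bore's floor, about 0.2 kg: aluminium disc 60 mm wide, 14 mm thick, with a round dark barrel 44 mm wide screwed into its middle, glass on top. The barrel's top is 16 to 28 mm above the cell's underside: it is set differently each time, stays so and is not measured. This point is on the axis, 10 mm above the underside; z up. Over 18 N damages it.
- cell_base (a point): A steel wire bail (4 mm wire) arches over the barrel's top along the cell's y axis, fixed to it: feet at y = -17 and 17 mm; nearly level top from y = -6 to 6 mm, at x = 0, 10.5 mm clear over the barrel's top. Hook it from either side, moving along the cell's x. This point is on the cell's underside, on its axis.
- tool_grip (a point): Centre of the hook tool's square black handle (22 x 22 mm, 60 mm tall, faces along the tool's x and y), tool about 0.12 kg, hanging upright in the rack. A round steel collar (32 mm wide, 5 mm thick) is at the handle's foot, its underside 35 mm below this point; from it a 6 mm round rod runs down on the same axis to the hook. z is up.
- tool_hook (a point): Underside of the hook's tip, 10 mm from the rod's axis towards the tool's -x and 150 mm below the handle's centre. The hook is a level foot 5 mm thick, from the rod to -x, ending in an upturned lip 4 mm thick whose top is 8 mm above the foot's underside. Gap between rod and lip 5 mm.
- rack: Fixed tool rack: base, post at its back (+x), level fork on top, upper face 140 mm above the bench. Slot 12 mm wide along the rack's x, on its centre line, open to -x; prongs reach 30 mm each way of the origin. The tool hangs with its rod in the slot, collar on the prongs, hook to the rack's -x within 6 degrees, up to 8 mm fore or aft of the origin. Origin on the bench; z up.
- tray: Round black rubber rest tray fixed to the bench, inner diameter 80 mm, inner floor 5 mm and rim 14 mm above the bench, on a square aluminium plate. Origin: centre of its underside; z up.
- objective: Bystander: loose steel microscope objective standing upright, 32 mm diameter, 45 mm tall. Origin at its underside.
- jar: Bystander: loose amber jar with black cap, 44 mm diameter, 55 mm tall. Origin at its underside.
- dish: Bystander: loose clear covered culture dish, 63 mm diameter, 12 mm tall. Origin at its underside.
Mind the look-alikes: they are no part of the job. Leave any turquoise look-alike of the rack alone. There is more than one size of the part that bears tool_grip; the job needs the smaller.

How it is judged:
By the outcome, as a careful person would: the job done as asked, in the order asked, and still so for the second after the job is handed in, with the robot touching nothing.
It also fails if it takes over 72 s, if anything falls off the work surface, if the arm or the gripper's body presses on something with over 40 N, if the wrist force passes 120 N, or if a joint passes its speed limit or range.

## Working session

There is one attempt and no reset: what is moved stays moved. The work goes in short steps, Python scripts to look and compute and a tool call to move; the robot and the scene stay as the last step left them, time stands still between calls to the robot, and variables do not carry over. Pictures are saved under pics/ and viewed, and the job is handed in when it is done.

Besides the shell and the picture viewer there is one more tool, called by a JSON object that holds its "method" and its "body", one argument or row to a line. carry_out: Moves the arm, as the interface text tells. Its arguments: {"type":"object","properties":{"plan":{"type":"array","items":{"type":"object","properties":{"tx":{"type":"number"},"ty":{"type":"number"},"tz":{"type":"number"},"wx":{"type":"number"},"wy":{"type":"number"},"wz":{"type":"number"},"fingers":{"type":"number"}}}},"squeeze":{"type":"number"}},"required":["plan"]}

```bash
mkdir -p pics; ls; python3 - <<'E'
from workcell import arm
import cv2,json
for n in("scene","top"):
    cv2.imwrite(f"pics/{n}0.png",arm.get_image(n)); p=arm.camera_params(n); print(n,p)
s=arm.observe();print(s)
E
```

```text
pics
scene {'K': array([[350.43327516,   0.        , 259.92678959],
       [  0.        , 350.43327516, 194.59472902],
       [  0.        ,   0.        ,   1.        ]]), 'distortion': array([-0.07385236,  0.        ,  0.        ,  0.        ,  0.        ]), 'R': array([[-0.07859599,  0.99689292, -0.00521269],
       [ 0.5977351 ,  0.04294002, -0.80054288],
       [-0.7978317 , -0.06603526, -0.59925281]]), 't': array([ 119.7834683 , -214.62229603, 1289.60129539])}
top {'K': array([[458.08062238,   0.        , 255.9189715 ],
       [  0.        , 458.08062238, 193.33875843],
       [  0.        ,   0.        ,   1.        ]]), 'distortion': array([-0.01915899,  0.        ,  0.        ,  0.        ,  0.        ]), 'R': array([[ 0.00246225, -0.99999357,  0.00260892],
       [-0.98353266, -0.00289317, -0.18070732],
       [ 0.1807137 , -0.00212101, -0.98353346]]), 't': array([ -78.1494741 ,  588.64554341, 1211.0935175 ])}
{'clock': 0.1, 'joint_positions': array([-1.23300625e+00,  2.13324705e-01, -3.49648908e-02,  1.32354920e+00,
        1.09445012e-06,  1.57079143e+00]), 'qvel': array([-1.58630242e-03, -6.23520705e-04,  2.16479207e-03, -1.82654643e-03,
       -7.65794298e-04, -3.56932390e-05]), 'effort': array([ 4.34580725e-04, -6.87247252e+01,  4.87806094e+01,  1.21899738e-02,
        3.76343598e-05,  1.62216651e-06]), 'eef_pos': array([ 165.59650427, -471.44490635,  230.86928108]), 'ee_rot': array([[ 3.31407305e-01, -9.43487721e-01, -3.44445794e-04],
       [-9.43487208e-01, -3.31407484e-01,  9.83924469e-04],
       [-1.04247257e-03, -1.09955681e-06, -9.99999457e-01]]), 'wrist_force': array([-0.48282377,  0.23110449, -1.25286673]), 'moment': array([-2.12922742e-02, -4.27693999e-05,  7.70684364e-03]), 'opening': 85.68655125048022}
```

View pics/scene0.png

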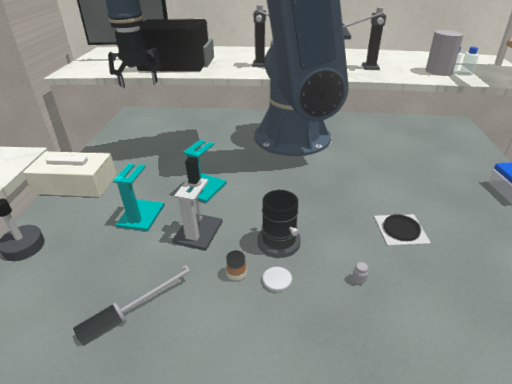

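View pics/top0.png

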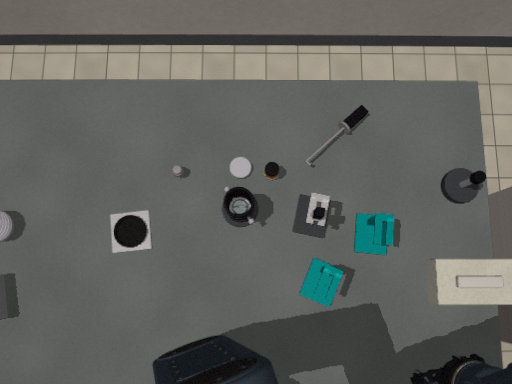

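The scene view shows the grey rack with the black handle at (193,172), the tube at (280,220), the tray at (402,228), and two turquoise decoy racks. The large look-alike tool lies on the bench at (130,305). The top view has the tube at (240,206), rack at (315,213) and tray at (130,231). I'll zoom in.

```bash
cat > h.py <<'E'
import numpy as np, cv2
from workcell import arm
P={n:arm.camera_params(n) for n in("scene","top")}
def ray(n,uv):
    p=P[n];K=np.array(p["K"]);R=np.array(p["R"]);t=np.array(p["t"])
    q=cv2.undistortPoints(np.array([[uv]],float),K,np.array(p["distortion"]))[0,0]
    d=R.T@np.array([q[0],q[1],1]);return -R.T@t,d/np.linalg.norm(d)
def plane(n,uv,z):
    c,d=ray(n,uv);return c+d*(z-c[2])/d[2]
def two(a,b):
    c1,d1=ray("scene",a);c2,d2=ray("top",b)
    A=np.c_[d1,-d2];s=np.linalg.lstsq(A,c2-c1,rcond=None)[0]
    p,q=c1+s[0]*d1,c2+s[1]*d2
    return (p+q)/2,np.linalg.norm(p-q)
def pix(n,X):
    p=P[n];return cv2.projectPoints(np.array(X,float).reshape(-1,1,3),cv2.Rodrigues(np.array(p["R"]))[0],np.array(p["t"],float),np.array(p["K"]),np.array(p["distortion"]))[0][:,0]
def crop(img,x0,y0,w,h,s,f):
    c=cv2.resize(img[y0:y0+h,x0:x0+w],None,fx=s,fy=s,interpolation=cv2.INTER_CUBIC)
    for k in range(0,w,10): cv2.line(c,(k*s,0),(k*s,6 if k%50 else 14),(0,0,255),1)
    for k in range(0,h,10): cv2.line(c,(0,k*s),(6,k*s),(0,0,255),1)
    cv2.imwrite(f,c)
E
python3 - <<'E'
import cv2,numpy as np
from h import *
t=cv2.imread("pics/top0.png");s=cv2.imread("pics/scene0.png")
crop(t,215,180,130,70,6,"pics/t_a.png")
crop(s,160,130,150,110,5,"pics/s_a.png")
# brighten tube
g=np.clip(t.astype(float)*2,0,255).astype(np.uint8)
crop(g,215,180,50,50,11,"pics/t_tube.png")
E
```

```text
(no output)
```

View pics/t_a.png

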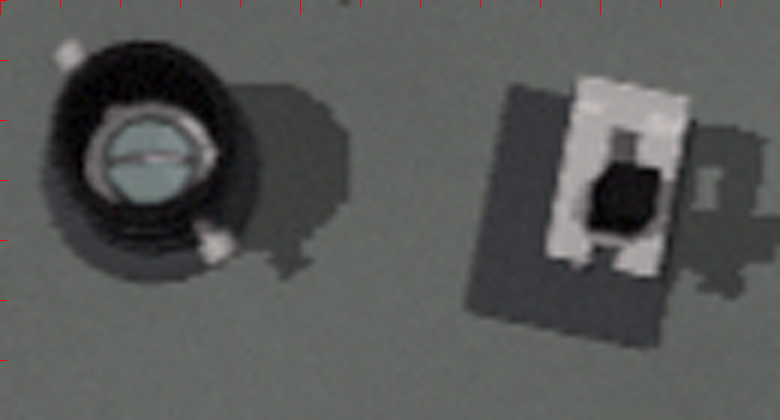

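View pics/s_a.png

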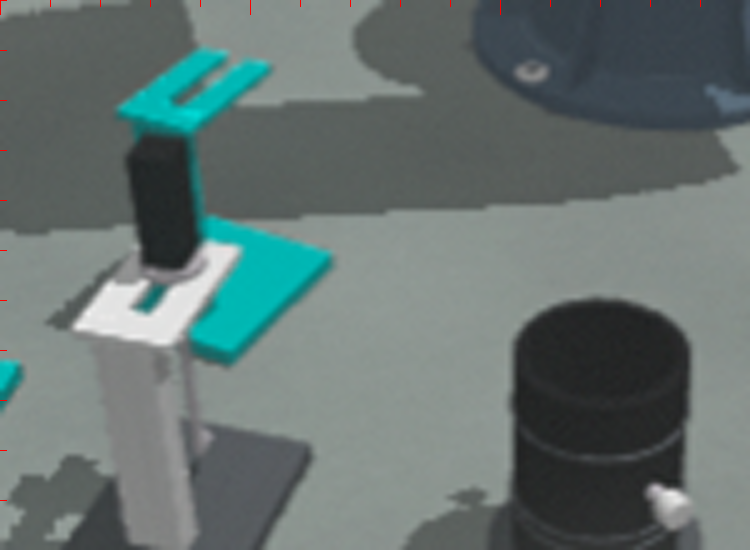

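View pics/t_tube.png

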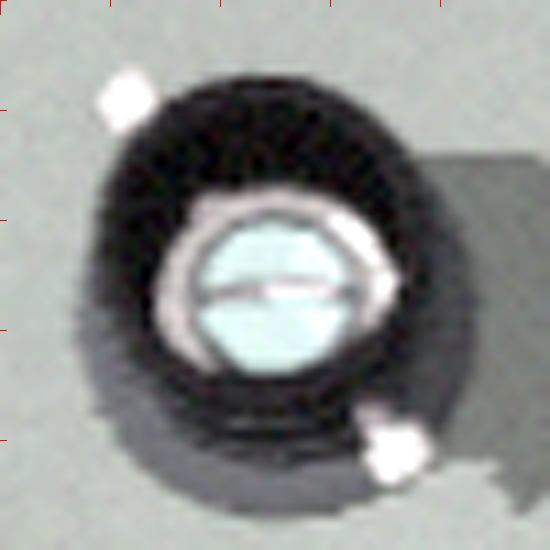

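```bash
python3 - <<'E'
from h import *
for n in P: print(n,ray(n,(0,0))[0])
t=cv2.imread("pics/top0.png");s=cv2.imread("pics/scene0.png")
gam=lambda a,g=.4:(255*(a/255.)**g).astype(np.uint8)
crop(gam(t),215,180,50,50,12,"pics/t_tube2.png")
crop(gam(s),250,180,60,80,7,"pics/s_tube2.png")
E
```

```text
scene [1166.58657014  -25.03624401  601.60723995]
top [ 360.28334918  -73.8771785  1297.72743479]
```

View pics/t_tube2.png

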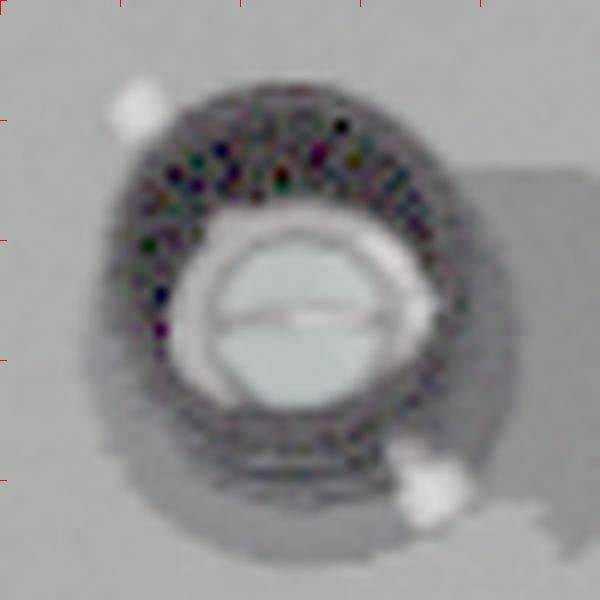

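View pics/s_tube2.png

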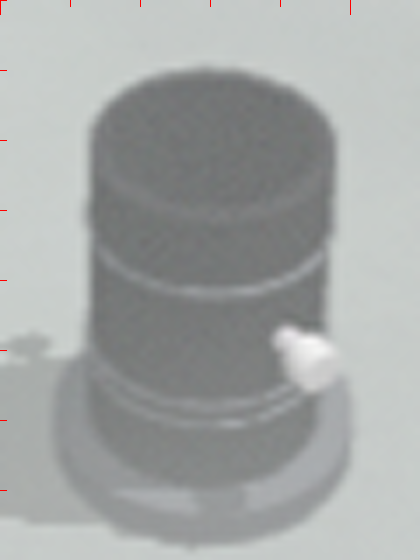

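```bash
python3 - <<'E'
from h import *
X,e=two((250+213.5/7,180+141/7),(215+286/12,180+266/12));print("tube top",X,e)
for z in(120,126,132):
  print(z,plane("scene",(280.5,200.1),z)[:2],plane("top",(238.9,202.1),z)[:2])
t=cv2.imread("pics/top0.png")
print(t[203:212,228:254].astype(int).sum(2))
print((t[203:212,228:254,0].astype(int)-t[203:212,228:254,2]))
E
```

```text
tube top [551.98947432 -31.26969268 127.04299049] 1.9063041750767107
120 [542.64202237 -30.40117465] [553.34515025 -32.1443758 ]
126 [550.41530104 -30.33433682] [552.36158583 -32.35698596]
132 [558.18857972 -30.26749898] [551.3780214  -32.56959611]
[[ 39  50 243 311 279 223 317 364 364 362 357 367 359 380 392 392 396 338
  265 277 404 358 170  49  70  54]
 [  2 106 256 303 233 255 338 367 358 355 354 355 349 365 380 380 385 393
  294 266 301 347 271 104  77  49]
 [ 19 178 280 305 218 281 347 345 306 290 296 326 322 311 309 330 339 363
  297 265 304 431 381 174  75  29]
 [ 51 200 285 282 213 221 250 232 237 264 276 365 413 415 388 369 366 293
  199 213 282 423 327  66  59  64]
 [ 11 241 312 286 229 201 271 307 314 315 301 333 365 367 364 363 334 299
  248 216 283 332 239  68  50  59]
 [ 43 239 314 315 246 305 367 359 361 365 368 357 364 366 382 395 391 389
  307 244 300 233 112  64  62  90]
 [ 31 190 280 317 231 287 360 364 370 362 363 364 366 361 375 390 395 354
  252 225 245 166  52  53  61  79]
 [ 64 114 257 306 265 222 299 355 371 369 369 365 361 364 367 375 389 296
  202 166 117 
[... 178 characters left out ...]
11 10  9  4 -2 -4 -4 -1 -1
  -2  4]
 [ 2  0 -3 -3 -2  4  9  9  9  9  8  9  9 10 10 10 11 10  6 -2 -4 -2 -3 -1
  -2 -1]
 [ 4 -3 -3 -4  0  5  8 10  7  6  5  6  2  3  3  4  4  9  7  1 -2 -3 -5  1
   0  4]
 [-3 -3 -2 -2  1  3 -1 -2 -1 -2 -1 -1 -2 -2 -1 -2 -1 -2  1  4 -2 -5 -5  0
  -2  0]
 [ 1 -1 -3 -2  1  4  3  5  6  8  9  9 11 11 11 10  9  7  5  1 -2 -3 -4 -1
   0  7]
 [ 0 -2 -5 -4 -2  9 10 10 11 10 10 10 11  9  9 12 11 10  9  2 -3 -1  0  0
   0  3]
 [ 3 -2 -4 -5 -2  8 11 10 11 10  8  9 13 10 12  9 11  9  6 -2 -3 -3 -1  3
   1 -1]
 [ 0 -2 -3 -3 -4  3  8 12 12  8  8 11 11 11 13 11 11  8  4  1 -1  1  0 -4
   0  1]
 [ 0  3  0 -5 -3  0  4 10  8 10 10 10 11 11 11 11  8  3 -1 -3 -1  1  4  0
   2  2]]
```

```bash
python3 - <<'E'
from h import *
t=cv2.imread("pics/top0.png");s=cv2.imread("pics/scene0.png")
# wire fit
cols=np.arange(234,245);D=(t[:,:,0].astype(int)-t[:,:,2])
r=[]
for c in cols:
    w=np.clip(10-D[204:209,c],0,None).astype(float);r.append((w*np.arange(204,209)).sum()/w.sum())
k=np.polyfit(cols,r,1);print("wire slope",k,"row at 239.5",np.polyval(k,239.5))
for z in(40,48,56):
    a=plane("top",(234,np.polyval(k,234)),z);b=plane("top",(244,np.polyval(k,244)),z);m=plane("top",(239.8,np.polyval(k,239.8)),z)
    print(z,m[:2],"cell y heading",np.degrees(np.arctan2(*(a-b)[[1,0]])))
# glass centre by blue mask
m=((D>=5)&(t.sum(2)>200)).astype(np.uint8)[190:225,222:260]
m=cv2.morphologyEx(m,cv2.MORPH_CLOSE,np.ones((5,5)));cs,_=cv2.findContours(m,0,1);c=max(cs,key=cv2.contourArea);print("glass",np.array(cv2.minEnclosingCircle(c)[0])+[222,190],cv2.boundingRect(c),cv2.minEnclosingCircle(c)[1])
# rack fork corners
cor=[(580,75),(690,95),(548,258),(658,277)]
Q=[plane("top",(215+u/6,180+v/6),140) for u,v in cor];print(np.round(Q,1))
for a,b in((2,0),(3,1)):
    d=Q[a]-Q[b];print("ax",np.degrees(np.arctan2(-d[1],-d[0])),np.linalg.norm(d))
print("centre",np.mean(Q,0))
g=(255*(s/255.)**.45).astype(np.uint8);crop(g,170,145,50,50,12,"pics/s_h.png")
g=(255*(t/255.)**.45).astype(np.uint8);crop(g,295,185,50,50,12,"pics/t_h.png")
E
```

```text
wire slope [-4.42621706e-02  2.16372362e+02] row at 239.5 205.77157220144838
40 [556.1714167  -31.90344889] cell y heading 92.7314374292774
48 [554.92543566 -32.17043029] cell y heading 92.7314374292775
56 [553.67945462 -32.4374117 ] cell y heading 92.73143742927712
glass [239.5        206.40909004] (11, 10, 14, 14) 7.049218654632568
[[ 575.6 -219.8  140. ]
 [ 567.  -266.7  140. ]
 [ 496.8 -204.7  140. ]
 [ 488.8 -251.1  140. ]]
ax -10.833431858013977 80.29902611658761
ax -11.297788824870993 79.80728571134554
centre [ 532.05022082 -235.56586382  140.        ]
```

View pics/s_h.png

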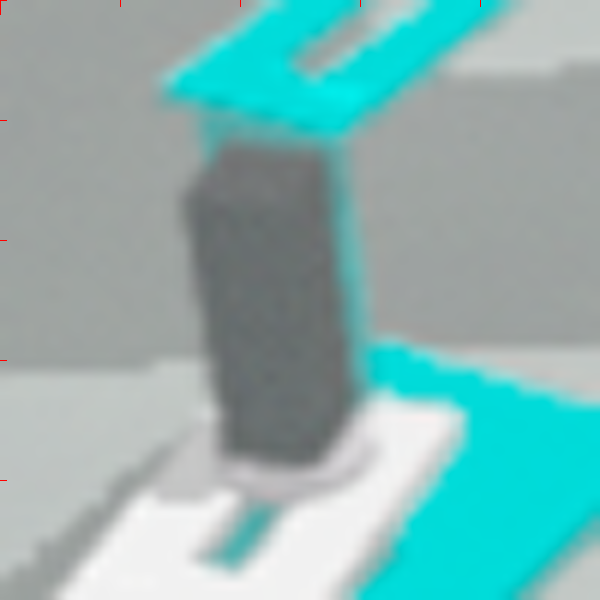

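View pics/t_h.png

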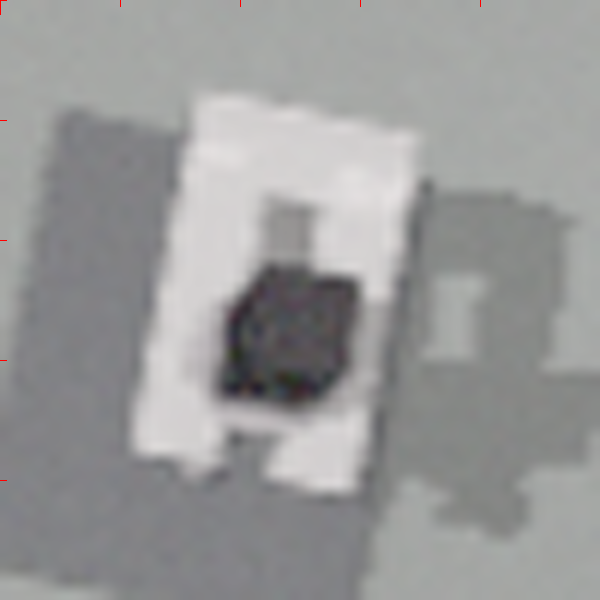

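```bash
python3 - <<'E'
from h import *
print("scene top",plane("scene",(191.4,159.3),205)[:2],"scene bot",plane("scene",(194,180.8),145)[:2])
print("top ",plane("top",(295+305/12,185+322/12),205)[:2])
print(two((191.4,159.3),(295+305/12,185+322/12)))
a=np.array([plane("top",(295+u/12,185+v/12),205)[:2] for u,v in((275,265),(360,280),(345,375))]);print(a)
o=np.array([522.2,-233.6]);th=np.radians(-11.0);ex=np.array([np.cos(th),np.sin(th)]);ey=np.array([-ex[1],ex[0]])
for p in((plane("scene",(191.4,159.3),205)[:2]),plane("top",(295+305/12,185+322/12),205)[:2]): print("along,across",(p-o)@ex,(p-o)@ey)
s=arm.observe(); print(s["eef_pos"],np.degrees(np.arctan2(s["ee_rot"][1,0],s["ee_rot"][0,0])))
E
```

```text
scene top [ 520.4147056 -228.9871922] scene bot [ 516.65038666 -231.14579975]
top  [ 516.2107462  -231.74607774]
(array([ 516.3558661 , -231.20203917,  202.54921132]), np.float64(1.8157063088942718))
[[ 527.7681173  -225.96877822]
 [ 524.76406661 -243.01254112]
 [ 505.50829204 -239.5290762 ]]
along,across -2.632658738695964 4.1874072982748975
along,across -6.232959380874598 0.67705698554007
[ 165.59650427 -471.44490635  230.86928108] -70.64577359265162
```

```bash
cat >> h.py <<'E'
from scipy.spatial.transform import Rotation as Ro
def goal(x,y,z,h):
    s=arm.observe();R=np.array(s["ee_rot"]);h=np.radians(h);c,q=np.cos(h),np.sin(h)
    T=np.array([[c,q,0],[q,-c,0],[0,0,-1]])
    d=R.T@(np.array([x,y,z])-s["eef_pos"])/1000;w=np.degrees(Ro.from_matrix(R.T@T).as_rotvec())
    print("t",np.round(d,4),"w",np.round(w,2))
def st():
    s=arm.observe();R=s["ee_rot"];print("clk %.2f"%s["clock"],"pos",np.round(s["eef_pos"],2),"head %.2f"%np.degrees(np.arctan2(R[1,0],R[0,0])),"z",np.round(R[:,2],4),"F",np.round(s["wrist_force"],2),"M",np.round(s["moment"],3),"open %.1f"%s["opening"],"q",np.round(s["joint_positions"],2))
E
python3 -c "
from h import *
st();goal(517,-231.5,235,-11)"
```

```text
clk 0.10 pos [ 165.6  -471.44  230.87] head -70.65 z [-3.e-04  1.e-03 -1.e+00] F [-0.48  0.23 -1.25] M [-0.021 -0.     0.008] open 85.7 q [-1.23  0.21 -0.03  1.32  0.    1.57]
t [-0.1099 -0.4111 -0.004 ] w [-3.000e-02  5.000e-02 -5.965e+01]
```

{"method": "carry_out", "body": {
  "plan": [
    {"tx":-0.11,"ty":-0.411,"tz":-0.004,"wz":-59.65,"fingers":1},
    {"tx":-0.11,"ty":-0.411,"tz":-0.004,"wz":-59.65,"fingers":1},
    {"tx":-0.11,"ty":-0.411,"tz":-0.004,"wz":-59.65,"fingers":1},
    {"tx":-0.11,"ty":-0.411,"tz":-0.004,"wz":-59.65,"fingers":1},
    {"tx":-0.11,"ty":-0.411,"tz":-0.004,"wz":-59.65,"fingers":1},
    {"tx":-0.11,"ty":-0.411,"tz":-0.004,"wz":-59.65,"fingers":1},
    {"tx":-0.11,"ty":-0.411,"tz":-0.004,"wz":-59.65,"fingers":1},
    {"tx":-0.11,"ty":-0.411,"tz":-0.004,"wz":-59.65,"fingers":1},
    {"tx":-0.11,"ty":-0.411,"tz":-0.004,"wz":-59.65,"fingers":1},
    {"tx":-0.11,"ty":-0.411,"tz":-0.004,"wz":-59.65,"fingers":1},
    {"tx":-0.11,"ty":-0.411,"tz":-0.004,"wz":-59.65,"fingers":1},
    {"tx":-0.11,"ty":-0.411,"tz":-0.004,"wz":-59.65,"fingers":1}
  ]
}}

```text
schema error: expected keys tx, ty, tz, wx, wy, wz, fingers
```

{"method": "carry_out", "body": {
  "plan": [
    {"tx":-0.11,"ty":-0.411,"tz":-0.004,"wx":0,"wy":0,"wz":-59.65,"fingers":1},
    {"tx":-0.11,"ty":-0.411,"tz":-0.004,"wx":0,"wy":0,"wz":-59.65,"fingers":1},
    {"tx":-0.11,"ty":-0.411,"tz":-0.004,"wx":0,"wy":0,"wz":-59.65,"fingers":1},
    {"tx":-0.11,"ty":-0.411,"tz":-0.004,"wx":0,"wy":0,"wz":-59.65,"fingers":1},
    {"tx":-0.11,"ty":-0.411,"tz":-0.004,"wx":0,"wy":0,"wz":-59.65,"fingers":1},
    {"tx":-0.11,"ty":-0.411,"tz":-0.004,"wx":0,"wy":0,"wz":-59.65,"fingers":1},
    {"tx":-0.11,"ty":-0.411,"tz":-0.004,"wx":0,"wy":0,"wz":-59.65,"fingers":1},
    {"tx":-0.11,"ty":-0.411,"tz":-0.004,"wx":0,"wy":0,"wz":-59.65,"fingers":1},
    {"tx":-0.11,"ty":-0.411,"tz":-0.004,"wx":0,"wy":0,"wz":-59.65,"fingers":1},
    {"tx":-0.11,"ty":-0.411,"tz":-0.004,"wx":0,"wy":0,"wz":-59.65,"fingers":1},
    {"tx":-0.11,"ty":-0.411,"tz":-0.004,"wx":0,"wy":0,"wz":-59.65,"fingers":1},
    {"tx":-0.11,"ty":-0.411,"tz":-0.004,"wx":0,"wy":0,"wz":-59.65,"fingers":1}
  ]
}}

```text
clock: 1.1
eef_pos: [518.7, -229.4, 234.0]
ee_rot: [[0.982, -0.187, -0.001], [-0.187, -0.982, 0.002], [-0.002, -0.001, -1.0]]
wrist_force: [-0.3, 0.5, -0.0]
opening: 85.3
```

```bash
python3 -c "
from h import *
st();goal(517,-231.5,235,-11)
t=arm.get_image('top');s=arm.get_image('scene')
crop(t,270,160,80,80,7,'pics/t1.png');crop(s,150,90,90,110,5,'pics/s1.png')"
```

```text
clk 1.10 pos [ 518.74 -229.42  234.01] head -10.80 z [-0.0013  0.0017 -1.    ] F [-0.27  0.53 -0.02] M [-0.03   0.035  0.031] open 85.3 q [-0.42  0.36  0.17  1.38  0.    1.34]
t [-0.0013  0.0024 -0.001 ] w [-0.08  0.09  0.2 ]
```

View pics/s1.png

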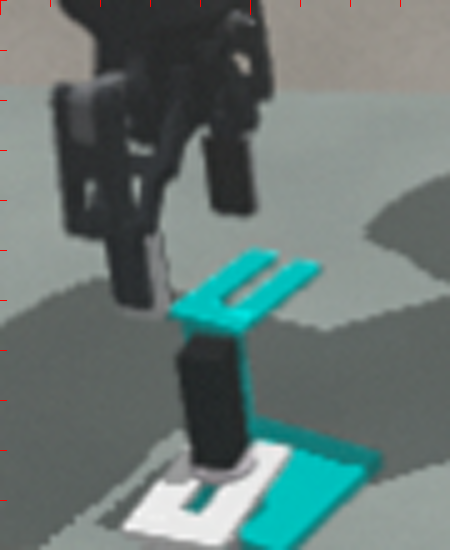

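View pics/t1.png

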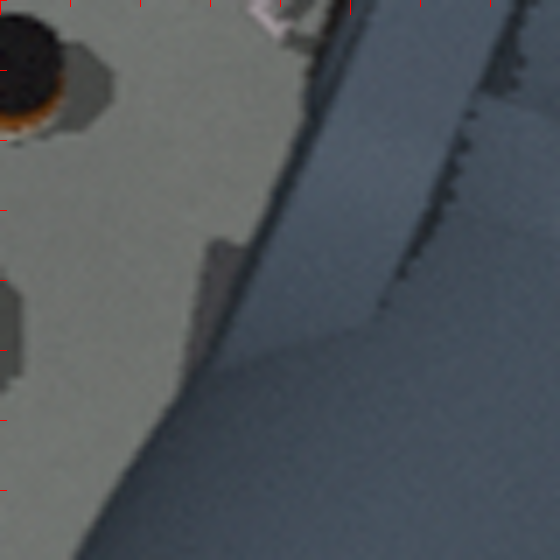

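```bash
python3 -c "
from h import *
print(pix('scene',[[518.7,-229.4,247],[518.7,-229.4,234],[518,-230,205],[517,-231.5,205]]))
c=lambda x:x/5
for z in (240,247): print(plane('scene',(150+140/5,90+303/5),z),plane('scene',(150+232/5,90+211/5),z))"
```

```text
[[189.05484942 141.93731788]
 [189.79418496 147.30032374]
 [191.20813164 158.7176106 ]
 [190.64948575 158.46111748]]
[ 544.64433205 -247.49430815  240.        ] [ 459.02357505 -227.9069104   240.        ]
[ 556.68390202 -243.18796061  247.        ] [ 472.7205933  -223.97973609  247.        ]
```

```bash
python3 -c "
from h import *
s=arm.get_image('scene');g=(255*(s/255.)**.5).astype(np.uint8);crop(g,165,110,45,50,13,'pics/s2.png');cv2.imwrite('pics/raw2.png',s)"
```

```text
(no output)
```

View pics/s2.png

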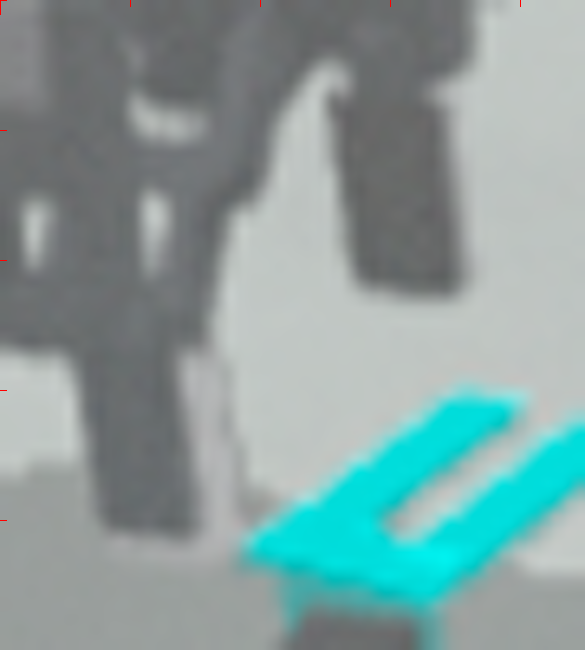

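```bash
python3 -c "
from h import *
c=np.array([518.7,-229.4]);e=np.array([.982,-.187])
for z in(243,247,251):print(z,pix('scene',[[*(c-e*42.6),z],[*(c+e*50),z],[*(c+e*57),z]]))"
```

```text
243 [[197.29656545 134.69292071]
 [178.95076122 155.11668016]
 [177.41613063 156.83055455]]
247 [[197.10220066 133.07624451]
 [178.67404371 153.40165354]
 [177.13195725 155.10797237]]
251 [[196.9068947  131.45020055]
 [178.39580726 151.67546745]
 [176.84620844 153.37407807]]
```

```bash
python3 -c "
from h import *
goal(517.5,-230.2,156.5,-11)"
```

```text
t [ 0.001  -0.0019  0.0783] w [-0.04  0.07 -0.02]
```

{"method": "carry_out", "body": {
  "plan": [
    {"tx":0.001,"ty":-0.002,"tz":0.012,"wx":0,"wy":0,"wz":0,"fingers":1},
    {"tx":0.001,"ty":-0.002,"tz":0.028,"wx":0,"wy":0,"wz":0,"fingers":1},
    {"tx":0.001,"ty":-0.002,"tz":0.044,"wx":0,"wy":0,"wz":0,"fingers":1},
    {"tx":0.001,"ty":-0.002,"tz":0.06,"wx":0,"wy":0,"wz":0,"fingers":1},
    {"tx":0.001,"ty":-0.002,"tz":0.072,"wx":0,"wy":0,"wz":0,"fingers":1},
    {"tx":0.001,"ty":-0.002,"tz":0.078,"wx":0,"wy":0,"wz":0,"fingers":1},
    {"tx":0.001,"ty":-0.002,"tz":0.078,"wx":0,"wy":0,"wz":0,"fingers":1},
    {"tx":0.001,"ty":-0.002,"tz":0.078,"wx":0,"wy":0,"wz":0,"fingers":1}
  ]
}}

```text
clock: 1.92
eef_pos: [517.1, -230.6, 157.3]
ee_rot: [[0.981, -0.192, -0.001], [-0.192, -0.981, 0.001], [-0.001, -0.001, -1.0]]
wrist_force: [-0.1, -0.7, -0.1]
opening: 85.3
```

```bash
python3 -c "
from h import *
st()
s=arm.get_image('scene');g=(255*(s/255.)**.5).astype(np.uint8);crop(g,155,120,70,70,9,'pics/s3.png')"
```

```text
clk 1.92 pos [ 517.06 -230.63  157.32] head -11.08 z [-9.e-04  8.e-04 -1.e+00] F [-0.12 -0.68 -0.07] M [ 0.03   0.033 -0.015] open 85.3 q [-0.42  0.37 -0.01  1.19  0.    1.34]
```

View pics/s3.png

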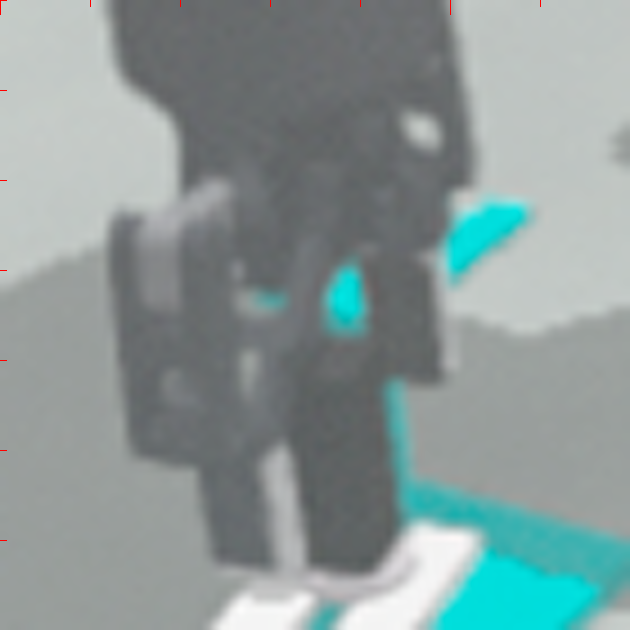

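The handle at about (350,500 in the crop) sits between the two fingers, so I'm closing now.

{"method": "carry_out", "body": {
  "plan": [
    {"tx":0,"ty":0,"tz":0.001,"wx":0,"wy":0,"wz":0,"fingers":0.4},
    {"tx":0,"ty":0,"tz":0.001,"wx":0,"wy":0,"wz":0,"fingers":0.35},
    {"tx":0,"ty":0,"tz":0.001,"wx":0,"wy":0,"wz":0,"fingers":0.3},
    {"tx":0,"ty":0,"tz":0.001,"wx":0,"wy":0,"wz":0,"fingers":0.2},
    {"tx":0,"ty":0,"tz":0.001,"wx":0,"wy":0,"wz":0,"fingers":0},
    {"tx":0,"ty":0,"tz":0.001,"wx":0,"wy":0,"wz":0,"fingers":0},
    {"tx":0,"ty":0,"tz":0.001,"wx":0,"wy":0,"wz":0,"fingers":0},
    {"tx":0,"ty":0,"tz":0.001,"wx":0,"wy":0,"wz":0,"fingers":0},
    {"tx":0,"ty":0,"tz":0.001,"wx":0,"wy":0,"wz":0,"fingers":0},
    {"tx":0,"ty":0,"tz":0.001,"wx":0,"wy":0,"wz":0,"fingers":0}
  ],
  "squeeze": 70
}}

```text
clock: 2.8
eef_pos: [517.6, -230.7, 156.9]
ee_rot: [[0.981, -0.192, 0.0], [-0.192, -0.981, 0.0], [0.0, -0.0, -1.0]]
wrist_force: [0.5, -0.3, 5.3]
opening: 21.6
```

```bash
python3 -c "
from h import *
st()
s=arm.get_image('scene');g=(255*(s/255.)**.5).astype(np.uint8);crop(g,155,130,70,110,5,'pics/s4.png')"
```

```text
clk 2.80 pos [ 517.6  -230.65  156.87] head -11.06 z [ 2.e-04  4.e-04 -1.e+00] F [ 0.51 -0.34  5.34] M [0.028 0.042 0.031] open 21.6 q [-0.42  0.37 -0.01  1.19  0.    1.34]
```

View pics/s4.png

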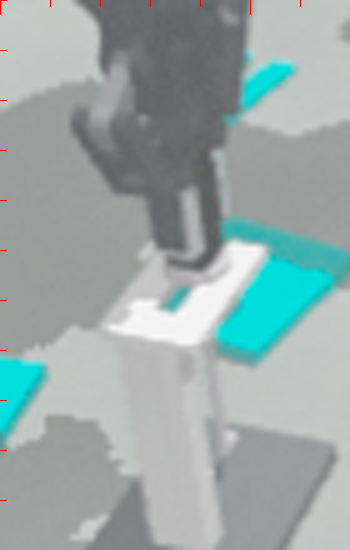

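{"method": "carry_out", "body": {
  "plan": [
    {"tx":0,"ty":0,"tz":-0.002,"wx":0,"wy":0,"wz":0,"fingers":0},
    {"tx":0,"ty":0,"tz":-0.006,"wx":0,"wy":0,"wz":0,"fingers":0},
    {"tx":0,"ty":0,"tz":-0.008,"wx":0,"wy":0,"wz":0,"fingers":0},
    {"tx":0,"ty":0,"tz":-0.008,"wx":0,"wy":0,"wz":0,"fingers":0},
    {"tx":0,"ty":0,"tz":-0.008,"wx":0,"wy":0,"wz":0,"fingers":0}
  ]
}}

```text
clock: 3.27
eef_pos: [517.6, -230.7, 164.9]
ee_rot: [[0.981, -0.192, 0.0], [-0.192, -0.981, 0.0], [0.0, -0.0, -1.0]]
wrist_force: [-0.0, -0.3, -0.7]
opening: 21.1
```

```bash
python3 -c "
from h import *
st()
s=arm.get_image('scene');g=(255*(s/255.)**.5).astype(np.uint8);crop(g,165,150,50,90,6,'pics/s5.png')"
```

```text
clk 3.27 pos [ 517.62 -230.69  164.93] head -11.06 z [ 3.e-04  4.e-04 -1.e+00] F [-0.01 -0.28 -0.73] M [-0.012 -0.011 -0.011] open 21.1 q [-0.42  0.37  0.01  1.21  0.    1.34]
```

View pics/s5.png

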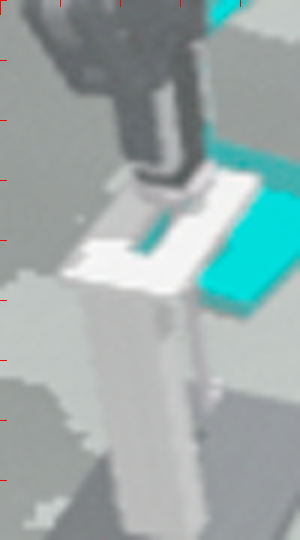

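{"method": "carry_out", "body": {
  "plan": [
    {"tx":-0.008,"ty":0,"tz":0,"wx":0,"wy":0,"wz":0,"fingers":0},
    {"tx":-0.02,"ty":0,"tz":0,"wx":0,"wy":0,"wz":0,"fingers":0},
    {"tx":-0.035,"ty":0,"tz":0,"wx":0,"wy":0,"wz":0,"fingers":0},
    {"tx":-0.05,"ty":0,"tz":0,"wx":0,"wy":0,"wz":0,"fingers":0},
    {"tx":-0.06,"ty":0,"tz":0,"wx":0,"wy":0,"wz":0,"fingers":0},
    {"tx":-0.06,"ty":0,"tz":0,"wx":0,"wy":0,"wz":0,"fingers":0},
    {"tx":-0.06,"ty":0,"tz":-0.025,"wx":0,"wy":0,"wz":0,"fingers":0},
    {"tx":-0.06,"ty":0,"tz":-0.055,"wx":0,"wy":0,"wz":0,"fingers":0},
    {"tx":-0.06,"ty":0,"tz":-0.09,"wx":0,"wy":0,"wz":0,"fingers":0},
    {"tx":-0.06,"ty":0,"tz":-0.125,"wx":0,"wy":0,"wz":0,"fingers":0},
    {"tx":-0.06,"ty":0,"tz":-0.13,"wx":0,"wy":0,"wz":0,"fingers":0},
    {"tx":-0.06,"ty":0,"tz":-0.13,"wx":0,"wy":0,"wz":0,"fingers":0}
  ]
}}

```text
clock: 4.32
eef_pos: [459.8, -219.7, 296.7]
ee_rot: [[0.981, -0.192, 0.004], [-0.192, -0.981, -0.001], [0.004, 0.001, -1.0]]
wrist_force: [0.5, -0.2, -1.0]
opening: 21.2
```

```bash
python3 -c "
from h import *
st();goal(575,-31.5,295,3)
s=arm.get_image('scene');crop(s,140,60,120,180,3,'pics/s6.png')"
```

```text
clk 4.32 pos [ 459.81 -219.72  296.74] head -11.06 z [ 0.0038 -0.0013 -1.    ] F [ 0.5  -0.25 -1.05] M [ 0.003 -0.001 -0.065] open 21.2 q [-0.45  0.23  0.15  1.49  0.    1.32]
t [ 0.0769 -0.2068  0.0019] w [  0.06  -0.22 -14.06]
```

View pics/s6.png

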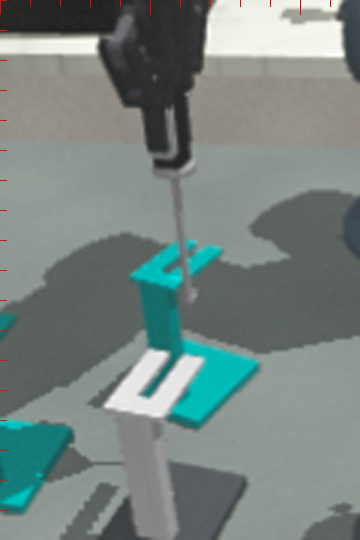

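{"method": "carry_out", "body": {
  "plan": [
    {"tx":0.008,"ty":-0.02,"tz":0,"wx":0,"wy":0,"wz":-2,"fingers":0},
    {"tx":0.018,"ty":-0.05,"tz":0,"wx":0,"wy":0,"wz":-5,"fingers":0},
    {"tx":0.03,"ty":-0.085,"tz":0,"wx":0,"wy":0,"wz":-8,"fingers":0},
    {"tx":0.045,"ty":-0.12,"tz":0,"wx":0,"wy":0,"wz":-11,"fingers":0},
    {"tx":0.058,"ty":-0.155,"tz":0,"wx":0,"wy":-0.1,"wz":-13,"fingers":0},
    {"tx":0.07,"ty":-0.185,"tz":0.002,"wx":0,"wy":-0.2,"wz":-14,"fingers":0},
    {"tx":0.075,"ty":-0.2,"tz":0.002,"wx":0,"wy":-0.2,"wz":-14,"fingers":0},
    {"tx":0.077,"ty":-0.207,"tz":0.002,"wx":0,"wy":-0.2,"wz":-14,"fingers":0},
    {"tx":0.077,"ty":-0.207,"tz":0.002,"wx":0,"wy":-0.2,"wz":-14,"fingers":0},
    {"tx":0.077,"ty":-0.207,"tz":0.002,"wx":0,"wy":-0.2,"wz":-14,"fingers":0}
  ]
}}

```text
clock: 5.2
eef_pos: [574.0, -31.5, 292.0]
ee_rot: [[0.999, 0.051, -0.004], [0.051, -0.999, -0.0], [-0.004, -0.0, -1.0]]
wrist_force: [-0.2, -0.6, -1.2]
opening: 21.4
```

```bash
python3 -c "
from h import *
st();goal(575,-31.5,295,2.7)
s=arm.get_image('scene');g=(255*(s/255.)**.5).astype(np.uint8);cv2.imwrite('pics/raw7.png',s);crop(g,240,90,80,130,6,'pics/s7.png')
s=arm.get_image('top');crop(s,200,150,110,100,6,'pics/t7.png')"
```

```text
clk 5.20 pos [573.95 -31.47 291.99] head 2.94 z [-0.0038 -0.     -1.    ] F [-0.23 -0.58 -1.23] M [-0.043 -0.033 -0.022] open 21.4 q [-0.05  0.38  0.35  1.54 -0.    1.46]
t [ 0.001   0.0001 -0.003 ] w [-0.01  0.22  0.24]
```

View pics/s7.png

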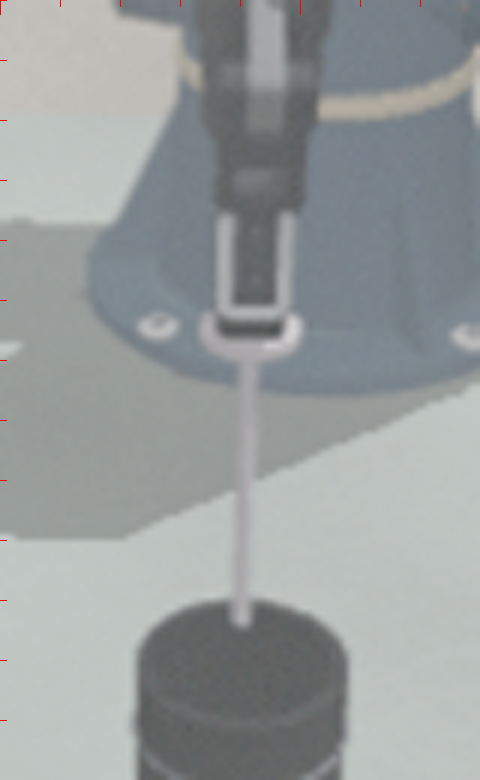

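View pics/t7.png

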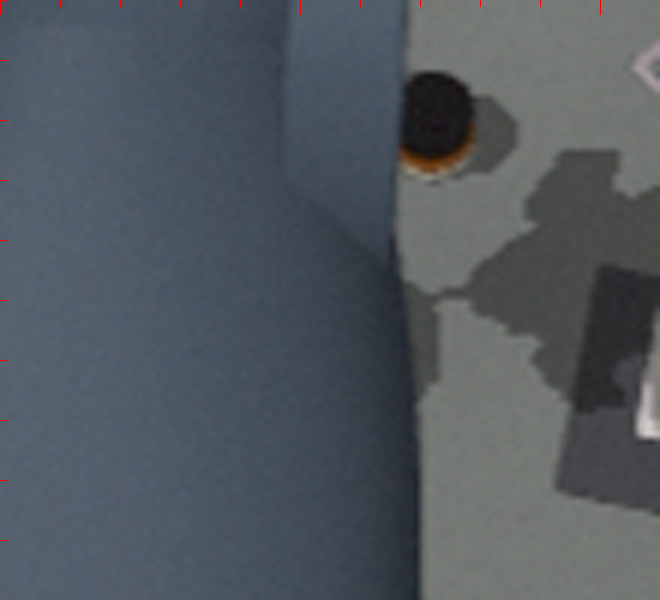

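```bash
python3 -c "
from h import *
x,y,z=573.95,-31.47,291.99
print('hook bottom pred',pix('scene',[[x-.5,y,z-132]]),'meas 280.2 194.2')
print('collar pred',pix('scene',[[x,y,z-17]]),'meas 281.9 145')
for f in(0,3,6,9,12):
  a=np.linspace(0,2*np.pi,200);c=pix('scene',np.c_[552+40*np.cos(a),-31.5+40*np.sin(a),0*a+120+f]);print(f,c.min(0),c.max(0))
print('meas rim L %.1f R %.1f top %.1f'%(240+137/6,240+348/6,90+600/6), 'front bottom', 90+725/6)
a=np.linspace(0,2*np.pi,200)
"
```

```text
hook bottom pred [[280.09777957 193.98671112]] meas 280.2 194.2
collar pred [[281.8208842  145.93823997]] meas 281.9 145
0 [261.89318193 191.97776041] [297.89956954 214.22267898]
3 [261.89069973 190.93265195] [297.98083161 213.14215768]
6 [261.88820329 189.88290798] [298.0625273  212.05633621]
9 [261.8856925  188.82850179] [298.14456766 210.96518015]
12 [261.88316725 187.76940652] [298.2269384  209.86865483]
meas rim L 262.8 R 298.0 top 190.0 front bottom 210.83333333333331
```

{"method": "carry_out", "body": {
  "plan": [
    {"tx":0.001,"ty":0,"tz":0.0,"wx":0,"wy":0.2,"wz":0.2,"fingers":0},
    {"tx":0.001,"ty":0,"tz":0.004,"wx":0,"wy":0.2,"wz":0.2,"fingers":0},
    {"tx":0.001,"ty":0,"tz":0.015,"wx":0,"wy":0.2,"wz":0.2,"fingers":0},
    {"tx":0.001,"ty":0,"tz":0.028,"wx":0,"wy":0.2,"wz":0.2,"fingers":0},
    {"tx":0.001,"ty":0,"tz":0.041,"wx":0,"wy":0.2,"wz":0.2,"fingers":0},
    {"tx":0.001,"ty":0,"tz":0.054,"wx":0,"wy":0.2,"wz":0.2,"fingers":0},
    {"tx":0.001,"ty":0,"tz":0.067,"wx":0,"wy":0.2,"wz":0.2,"fingers":0},
    {"tx":0.001,"ty":0,"tz":0.08,"wx":0,"wy":0.2,"wz":0.2,"fingers":0},
    {"tx":0.001,"ty":0,"tz":0.088,"wx":0,"wy":0.2,"wz":0.2,"fingers":0},
    {"tx":0.001,"ty":0,"tz":0.09,"wx":0,"wy":0.2,"wz":0.2,"fingers":0},
    {"tx":0.001,"ty":0,"tz":0.09,"wx":0,"wy":0.2,"wz":0.2,"fingers":0}
  ]
}}

```text
clock: 6.22
eef_pos: [574.3, -32.4, 202.5]
ee_rot: [[0.999, 0.046, 0.0], [0.046, -0.999, 0.0], [0.0, -0.0, -1.0]]
wrist_force: [-0.2, 0.2, -1.2]
opening: 21.0
```

```bash
python3 -c "
from h import *
st();goal(575,-31.3,180,2.7)
s=arm.get_image('scene');g=(255*(s/255.)**.5).astype(np.uint8);crop(g,240,110,80,110,6,'pics/s8.png')
"
```

```text
clk 6.22 pos [574.31 -32.35 202.49] head 2.64 z [ 2.e-04  1.e-04 -1.e+00] F [-0.17  0.24 -1.18] M [0.062 0.019 0.012] open 21.0 q [-0.06  0.38  0.11  1.31  0.    1.47]
t [ 0.0007 -0.001   0.0225] w [-0.01 -0.01 -0.06]
```

View pics/s8.png

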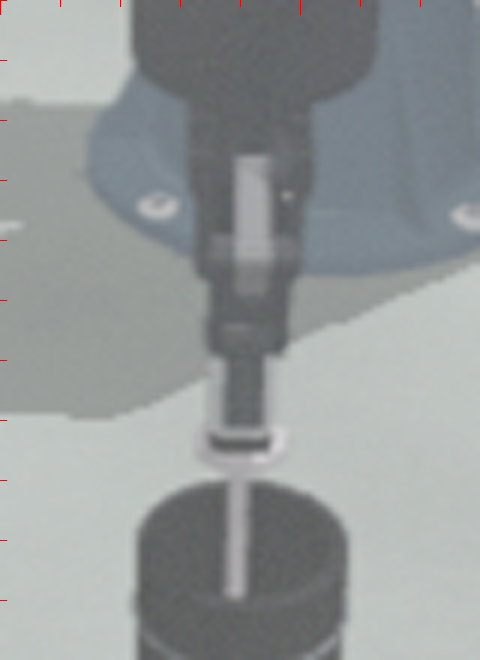

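{"method": "carry_out", "body": {
  "plan": [
    {"tx":0.0007,"ty":-0.001,"tz":0.004,"wx":0,"wy":0,"wz":0,"fingers":0},
    {"tx":0.0007,"ty":-0.001,"tz":0.009,"wx":0,"wy":0,"wz":0,"fingers":0},
    {"tx":0.0007,"ty":-0.001,"tz":0.014,"wx":0,"wy":0,"wz":0,"fingers":0},
    {"tx":0.0007,"ty":-0.001,"tz":0.018,"wx":0,"wy":0,"wz":0,"fingers":0},
    {"tx":0.0007,"ty":-0.001,"tz":0.021,"wx":0,"wy":0,"wz":0,"fingers":0},
    {"tx":0.0007,"ty":-0.001,"tz":0.023,"wx":0,"wy":0,"wz":0,"fingers":0},
    {"tx":0.0007,"ty":-0.001,"tz":0.024,"wx":0,"wy":0,"wz":0,"fingers":0}
  ]
}}

```text
clock: 6.85
eef_pos: [575.2, -31.2, 178.7]
ee_rot: [[0.999, 0.046, 0.001], [0.046, -0.999, 0.0], [0.001, -0.0, -1.0]]
wrist_force: [0.6, -0.1, -1.5]
opening: 21.2
```

```bash
python3 -c "
from h import *
st()"
```

```text
clk 6.85 pos [575.19 -31.23 178.72] head 2.65 z [ 6.e-04  1.e-04 -1.e+00] F [ 0.6  -0.12 -1.51] M [ 0.002 -0.005  0.005] open 21.2 q [-0.05  0.38  0.06  1.25  0.    1.47]
```

{"method": "carry_out", "body": {
  "plan": [
    {"tx":0,"ty":0,"tz":0.001,"wx":0,"wy":0,"wz":0,"fingers":0},
    {"tx":0,"ty":0,"tz":0.002,"wx":0,"wy":0,"wz":0,"fingers":0},
    {"tx":0,"ty":0,"tz":0.002,"wx":0,"wy":0,"wz":0,"fingers":0}
  ]
}}

```text
clock: 7.1
eef_pos: [575.2, -31.3, 176.7]
ee_rot: [[0.999, 0.046, 0.001], [0.046, -0.999, 0.0], [0.001, -0.0, -1.0]]
wrist_force: [0.5, -0.4, -1.0]
opening: 21.2
```

{"method": "carry_out", "body": {
  "plan": [
    {"tx":0,"ty":0,"tz":0.0006,"wx":0,"wy":0,"wz":0,"fingers":0},
    {"tx":0,"ty":0,"tz":0.0012,"wx":0,"wy":0,"wz":0,"fingers":0}
  ]
}}

```text
clock: 7.27
eef_pos: [575.2, -31.3, 175.5]
ee_rot: [[0.999, 0.046, 0.001], [0.046, -0.999, 0.0], [0.001, -0.0, -1.0]]
wrist_force: [0.9, -0.1, -0.8]
opening: 21.5
```

{"method": "carry_out", "body": {
  "plan": [
    {"tx":0,"ty":0,"tz":0.0006,"wx":0,"wy":0,"wz":0,"fingers":0},
    {"tx":0,"ty":0,"tz":0.0012,"wx":0,"wy":0,"wz":0,"fingers":0}
  ]
}}

```text
clock: 7.43
eef_pos: [575.3, -31.3, 174.3]
ee_rot: [[0.999, 0.046, 0.001], [0.046, -0.999, 0.0], [0.001, -0.0, -1.0]]
wrist_force: [-0.8, -0.1, -1.6]
opening: 21.2
```

{"method": "carry_out", "body": {
  "plan": [
    {"tx":0,"ty":0,"tz":0.0005,"wx":0,"wy":0,"wz":0,"fingers":0},
    {"tx":0,"ty":0,"tz":0.001,"wx":0,"wy":0,"wz":0,"fingers":0}
  ]
}}

```text
clock: 7.6
eef_pos: [575.3, -31.2, 173.3]
ee_rot: [[0.999, 0.046, 0.001], [0.046, -0.999, 0.0], [0.001, -0.0, -1.0]]
wrist_force: [-0.5, -0.7, -0.6]
opening: 21.3
```

{"method": "carry_out", "body": {
  "plan": [
    {"tx":0,"ty":0,"tz":0.0005,"wx":0,"wy":0,"wz":0,"fingers":0},
    {"tx":0,"ty":0,"tz":0.001,"wx":0,"wy":0,"wz":0,"fingers":0}
  ]
}}

```text
clock: 7.77
eef_pos: [575.4, -31.3, 172.3]
ee_rot: [[0.999, 0.046, 0.001], [0.046, -0.999, 0.0], [0.001, -0.0, -1.0]]
wrist_force: [0.1, -0.1, 4.6]
opening: 21.5
```

{"method": "carry_out", "body": {
  "plan": [
    {"tx":0,"ty":0,"tz":-0.0003,"wx":0,"wy":0,"wz":0,"fingers":0},
    {"tx":0,"ty":0,"tz":-0.0003,"wx":0,"wy":0,"wz":0,"fingers":0}
  ]
}}

```text
clock: 7.93
eef_pos: [575.4, -31.3, 172.7]
ee_rot: [[0.999, 0.046, 0.001], [0.046, -0.999, 0.0], [0.001, -0.0, -1.0]]
wrist_force: [-0.6, 0.3, -0.8]
opening: 21.0
```

```bash
python3 -c "
from h import *
st()"
```

```text
clk 7.93 pos [575.37 -31.26 172.67] head 2.65 z [ 1.2e-03  1.0e-04 -1.0e+00] F [-0.57  0.3  -0.75] M [-0.036  0.062  0.061] open 21.0 q [-0.05  0.39  0.05  1.24  0.    1.47]
```

{"method": "carry_out", "body": {
  "plan": [
    {"tx":0,"ty":0,"tz":-0.0012,"wx":0,"wy":-0.07,"wz":0,"fingers":0},
    {"tx":-0.001,"ty":0,"tz":-0.0012,"wx":0,"wy":-0.07,"wz":0,"fingers":0},
    {"tx":-0.0025,"ty":0,"tz":-0.0012,"wx":0,"wy":-0.07,"wz":0,"fingers":0},
    {"tx":-0.004,"ty":0,"tz":-0.0012,"wx":0,"wy":-0.07,"wz":0,"fingers":0},
    {"tx":-0.004,"ty":0,"tz":-0.0012,"wx":0,"wy":-0.07,"wz":0,"fingers":0}
  ]
}}

```text
clock: 8.35
eef_pos: [571.1, -31.5, 173.9]
ee_rot: [[0.999, 0.046, -0.0], [0.046, -0.999, 0.0], [-0.0, -0.0, -1.0]]
wrist_force: [0.8, 0.1, -1.0]
opening: 21.1
```

```bash
python3 -c "
from h import *
st()"
```

```text
clk 8.35 pos [571.06 -31.46 173.86] head 2.65 z [-2.e-04  1.e-04 -1.e+00] F [ 0.75  0.14 -0.98] M [ 0.028  0.026 -0.053] open 21.1 q [-0.06  0.38  0.04  1.24  0.    1.47]
```

{"method": "carry_out", "body": {
  "plan": [
    {"tx":-0.001,"ty":0,"tz":0,"wx":0,"wy":0,"wz":0,"fingers":0},
    {"tx":-0.002,"ty":0,"tz":0,"wx":0,"wy":0,"wz":0,"fingers":0}
  ]
}}

```text
clock: 8.52
eef_pos: [569.0, -31.6, 173.9]
ee_rot: [[0.999, 0.046, -0.0], [0.046, -0.999, 0.0], [-0.0, -0.0, -1.0]]
wrist_force: [0.0, 0.0, -1.0]
opening: 21.1
```

{"method": "carry_out", "body": {
  "plan": [
    {"tx":-0.0008,"ty":0,"tz":0,"wx":0,"wy":0,"wz":0,"fingers":0},
    {"tx":-0.0016,"ty":0,"tz":0,"wx":0,"wy":0,"wz":0,"fingers":0}
  ]
}}

```text
clock: 8.68
eef_pos: [567.2, -31.6, 173.9]
ee_rot: [[0.999, 0.046, -0.0], [0.046, -0.999, 0.0], [-0.0, -0.0, -1.0]]
wrist_force: [-0.6, 0.4, -0.8]
opening: 21.3
```

{"method": "carry_out", "body": {
  "plan": [
    {"tx":-0.0008,"ty":0,"tz":0,"wx":0,"wy":0,"wz":0,"fingers":0},
    {"tx":-0.0016,"ty":0,"tz":0,"wx":0,"wy":0,"wz":0,"fingers":0}
  ]
}}

```text
clock: 8.85
eef_pos: [565.5, -31.7, 173.9]
ee_rot: [[0.999, 0.046, -0.0], [0.046, -0.999, 0.0], [-0.0, -0.0, -1.0]]
wrist_force: [0.1, -0.0, -1.4]
opening: 21.4
```

{"method": "carry_out", "body": {
  "plan": [
    {"tx":-0.0008,"ty":0,"tz":0,"wx":0,"wy":0,"wz":0,"fingers":0},
    {"tx":-0.0016,"ty":0,"tz":0,"wx":0,"wy":0,"wz":0,"fingers":0}
  ]
}}

```text
clock: 9.02
eef_pos: [563.8, -31.8, 173.9]
ee_rot: [[0.999, 0.046, -0.0], [0.046, -0.999, 0.0], [-0.0, -0.0, -1.0]]
wrist_force: [-0.6, 0.5, -1.0]
opening: 21.4
```

{"method": "carry_out", "body": {
  "plan": [
    {"tx":-0.0006,"ty":0,"tz":0,"wx":0,"wy":0,"wz":0,"fingers":0},
    {"tx":-0.0012,"ty":0,"tz":0,"wx":0,"wy":0,"wz":0,"fingers":0}
  ]
}}

```text
clock: 9.18
eef_pos: [562.6, -31.9, 173.9]
ee_rot: [[0.999, 0.046, -0.0], [0.046, -0.999, 0.0], [-0.0, -0.0, -1.0]]
wrist_force: [-0.6, 0.1, -1.1]
opening: 21.4
```

{"method": "carry_out", "body": {
  "plan": [
    {"tx":-0.0006,"ty":0,"tz":0,"wx":0,"wy":0,"wz":0,"fingers":0},
    {"tx":-0.0012,"ty":0,"tz":0,"wx":0,"wy":0,"wz":0,"fingers":0}
  ]
}}

```text
clock: 9.35
eef_pos: [561.3, -31.9, 173.9]
ee_rot: [[0.999, 0.046, -0.0], [0.046, -0.999, 0.0], [-0.0, -0.0, -1.0]]
wrist_force: [-0.5, -1.2, -0.5]
opening: 21.4
```

{"method": "carry_out", "body": {
  "plan": [
    {"tx":-0.0006,"ty":0,"tz":0,"wx":0,"wy":0,"wz":0,"fingers":0},
    {"tx":-0.0012,"ty":0,"tz":0,"wx":0,"wy":0,"wz":0,"fingers":0}
  ]
}}

```text
clock: 9.52
eef_pos: [560.1, -32.0, 173.9]
ee_rot: [[0.999, 0.046, -0.0], [0.046, -0.999, 0.0], [-0.0, -0.0, -1.0]]
wrist_force: [-0.7, -0.1, -1.4]
opening: 21.4
```

{"method": "carry_out", "body": {
  "plan": [
    {"tx":-0.0006,"ty":0,"tz":0,"wx":0,"wy":0,"wz":0,"fingers":0},
    {"tx":-0.0012,"ty":0,"tz":0,"wx":0,"wy":0,"wz":0,"fingers":0}
  ]
}}

```text
clock: 9.68
eef_pos: [558.8, -32.0, 173.9]
ee_rot: [[0.999, 0.046, -0.0], [0.046, -0.999, 0.0], [-0.0, -0.0, -1.0]]
wrist_force: [0.1, 1.2, -2.0]
opening: 21.1
```

{"method": "carry_out", "body": {
  "plan": [
    {"tx":-0.0005,"ty":0,"tz":0,"wx":0,"wy":0,"wz":0,"fingers":0},
    {"tx":-0.001,"ty":0,"tz":0,"wx":0,"wy":0,"wz":0,"fingers":0}
  ]
}}

```text
clock: 9.85
eef_pos: [558.0, -32.1, 174.0]
ee_rot: [[0.999, 0.046, 0.0], [0.046, -0.999, 0.0], [0.0, -0.0, -1.0]]
wrist_force: [1.9, -0.1, -1.7]
opening: 21.2
```

```bash
python3 -c "
from h import *
st()"
```

```text
clk 9.85 pos [557.95 -32.09 173.98] head 2.65 z [ 3.e-04  0.e+00 -1.e+00] F [ 1.93 -0.08 -1.69] M [ 0.004 -0.646 -0.052] open 21.2 q [-0.06  0.35  0.    1.22  0.    1.47]
```

{"method": "carry_out", "body": {
  "plan": [
    {"tx":0.0004,"ty":-0.0005,"tz":0,"wx":0,"wy":0,"wz":0,"fingers":0},
    {"tx":0.0004,"ty":-0.001,"tz":0,"wx":0,"wy":0,"wz":0,"fingers":0},
    {"tx":0.0004,"ty":-0.001,"tz":-0.001,"wx":0,"wy":0,"wz":0,"fingers":0},
    {"tx":0.0004,"ty":-0.001,"tz":-0.002,"wx":0,"wy":0,"wz":0,"fingers":0},
    {"tx":0.0004,"ty":-0.001,"tz":-0.003,"wx":0,"wy":0,"wz":0,"fingers":0},
    {"tx":0.0004,"ty":-0.001,"tz":-0.003,"wx":0,"wy":0,"wz":0,"fingers":0}
  ]
}}

```text
clock: 10.35
eef_pos: [558.4, -31.1, 177.2]
ee_rot: [[0.999, 0.046, 0.001], [0.046, -0.999, 0.0], [0.001, -0.0, -1.0]]
wrist_force: [-0.4, 0.2, -1.3]
opening: 21.3
```

```bash
python3 -c "
from h import *
st()"
```

```text
clk 10.35 pos [558.37 -31.07 177.23] head 2.65 z [ 5.e-04  1.e-04 -1.e+00] F [-0.38  0.2  -1.29] M [ 0.035 -0.097 -0.02 ] open 21.3 q [-0.06  0.35  0.01  1.23  0.    1.47]
```

{"method": "carry_out", "body": {
  "plan": [
    {"tx":0,"ty":0,"tz":-0.0005,"wx":0,"wy":0,"wz":0,"fingers":0},
    {"tx":0,"ty":0,"tz":-0.001,"wx":0,"wy":0,"wz":0,"fingers":0},
    {"tx":0,"ty":0,"tz":-0.0014,"wx":0,"wy":0,"wz":0,"fingers":0}
  ]
}}

```text
clock: 10.6
eef_pos: [558.3, -31.1, 178.6]
ee_rot: [[0.999, 0.046, 0.0], [0.046, -0.999, 0.0], [0.0, -0.0, -1.0]]
wrist_force: [1.1, -0.3, -3.9]
opening: 21.4
```

```bash
python3 -c "
from h import *
st()"
```

```text
clk 10.60 pos [558.35 -31.08 178.62] head 2.65 z [ 4.e-04  1.e-04 -1.e+00] F [ 1.08 -0.34 -3.9 ] M [-0.037 -0.244 -0.01 ] open 21.4 q [-0.06  0.35  0.01  1.24  0.    1.47]
```

Hooked: the downward load is increasing at the predicted height. Drawing the cell out slowly.

{"method": "carry_out", "body": {
  "plan": [
    {"tx":0,"ty":0,"tz":-0.0004,"wx":0,"wy":0,"wz":0,"fingers":0},
    {"tx":0,"ty":0,"tz":-0.0008,"wx":0,"wy":0,"wz":0,"fingers":0}
  ]
}}

```text
clock: 10.77
eef_pos: [558.1, -31.1, 179.1]
ee_rot: [[0.999, 0.046, -0.0], [0.046, -0.999, 0.0], [-0.0, -0.0, -1.0]]
wrist_force: [-0.2, -0.0, -7.1]
opening: 21.4
```

```bash
python3 -c "
from h import *
st()"
```

```text
clk 10.77 pos [558.12 -31.05 179.1 ] head 2.65 z [-3.e-04  1.e-04 -1.e+00] F [-0.18 -0.04 -7.1 ] M [ 0.019 -0.166 -0.024] open 21.4 q [-0.06  0.35  0.02  1.24  0.    1.47]
```

{"method": "carry_out", "body": {
  "plan": [
    {"tx":0,"ty":0,"tz":-0.0005,"wx":0,"wy":0,"wz":0,"fingers":0},
    {"tx":0,"ty":0,"tz":-0.001,"wx":0,"wy":0,"wz":0,"fingers":0}
  ]
}}

```text
clock: 10.93
eef_pos: [557.9, -31.0, 179.8]
ee_rot: [[0.999, 0.046, -0.001], [0.046, -0.999, 0.0], [-0.001, -0.0, -1.0]]
wrist_force: [0.0, 0.9, -6.7]
opening: 21.2
```

```bash
python3 -c "
from h import *
st()"
```

```text
clk 10.93 pos [557.85 -31.01 179.8 ] head 2.65 z [-1.1e-03  2.0e-04 -1.0e+00] F [ 0.01  0.86 -6.75] M [ 0.005 -0.161 -0.03 ] open 21.2 q [-0.06  0.35  0.02  1.24  0.    1.47]
```

{"method": "carry_out", "body": {
  "plan": [
    {"tx":0.0003,"ty":0,"tz":-0.001,"wx":0,"wy":0.06,"wz":0,"fingers":0},
    {"tx":0.0003,"ty":0,"tz":-0.002,"wx":0,"wy":0.06,"wz":0,"fingers":0},
    {"tx":0.0003,"ty":0,"tz":-0.003,"wx":0,"wy":0.06,"wz":0,"fingers":0},
    {"tx":0.0003,"ty":0,"tz":-0.004,"wx":0,"wy":0.06,"wz":0,"fingers":0},
    {"tx":0.0003,"ty":0,"tz":-0.005,"wx":0,"wy":0.06,"wz":0,"fingers":0},
    {"tx":0.0003,"ty":0,"tz":-0.006,"wx":0,"wy":0.06,"wz":0,"fingers":0}
  ]
}}

```text
clock: 11.43
eef_pos: [558.1, -31.0, 185.9]
ee_rot: [[0.999, 0.046, -0.0], [0.046, -0.999, 0.0], [-0.0, -0.0, -1.0]]
wrist_force: [-1.0, 0.3, -5.9]
opening: 21.0
```

```bash
python3 -c "
from h import *
st()"
```

```text
clk 11.43 pos [558.15 -31.   185.92] head 2.65 z [-0.e+00  2.e-04 -1.e+00] F [-1.05  0.25 -5.87] M [-0.026 -0.106 -0.043] open 21.0 q [-0.06  0.35  0.03  1.25  0.    1.47]
```

{"method": "carry_out", "body": {
  "plan": [
    {"tx":0,"ty":0,"tz":-0.001,"wx":0,"wy":0,"wz":0,"fingers":0},
    {"tx":0,"ty":0,"tz":-0.002,"wx":0,"wy":0,"wz":0,"fingers":0},
    {"tx":0,"ty":0,"tz":-0.003,"wx":0,"wy":0,"wz":0,"fingers":0},
    {"tx":0,"ty":0,"tz":-0.004,"wx":0,"wy":0,"wz":0,"fingers":0},
    {"tx":0,"ty":0,"tz":-0.005,"wx":0,"wy":0,"wz":0,"fingers":0},
    {"tx":0,"ty":0,"tz":-0.006,"wx":0,"wy":0,"wz":0,"fingers":0},
    {"tx":0,"ty":0,"tz":-0.007,"wx":0,"wy":0,"wz":0,"fingers":0},
    {"tx":0,"ty":0,"tz":-0.008,"wx":0,"wy":0,"wz":0,"fingers":0},
    {"tx":0,"ty":0,"tz":-0.009,"wx":0,"wy":0,"wz":0,"fingers":0},
    {"tx":0,"ty":0,"tz":-0.01,"wx":0,"wy":0,"wz":0,"fingers":0},
    {"tx":0,"ty":0,"tz":-0.011,"wx":0,"wy":0,"wz":0,"fingers":0},
    {"tx":0,"ty":0,"tz":-0.012,"wx":0,"wy":0,"wz":0,"fingers":0}
  ]
}}

```text
clock: 12.43
eef_pos: [558.3, -31.0, 198.3]
ee_rot: [[0.999, 0.046, 0.0], [0.046, -0.999, 0.0], [0.001, -0.0, -1.0]]
wrist_force: [-0.5, -0.7, -2.7]
opening: 21.4
```

```bash
python3 -c "
from h import *
st()"
```

```text
clk 12.43 pos [558.31 -31.04 198.27] head 2.65 z [ 5.e-04  2.e-04 -1.e+00] F [-0.51 -0.71 -2.74] M [ 0.029 -0.079 -0.05 ] open 21.4 q [-0.06  0.34  0.06  1.28  0.    1.47]
```

{"method": "carry_out", "body": {
  "plan": [
    {"tx":0,"ty":0,"tz":-0.002,"wx":0,"wy":0,"wz":0,"fingers":0},
    {"tx":0,"ty":0,"tz":-0.005,"wx":0,"wy":0,"wz":0,"fingers":0},
    {"tx":0,"ty":0,"tz":-0.009,"wx":0,"wy":0,"wz":0,"fingers":0},
    {"tx":0,"ty":0,"tz":-0.013,"wx":0,"wy":0,"wz":0,"fingers":0},
    {"tx":0,"ty":0,"tz":-0.017,"wx":0,"wy":0,"wz":0,"fingers":0},
    {"tx":0,"ty":0,"tz":-0.021,"wx":0,"wy":0,"wz":0,"fingers":0},
    {"tx":0,"ty":0,"tz":-0.025,"wx":0,"wy":0,"wz":0,"fingers":0},
    {"tx":0,"ty":0,"tz":-0.029,"wx":0,"wy":0,"wz":0,"fingers":0},
    {"tx":0,"ty":0,"tz":-0.033,"wx":0,"wy":0,"wz":0,"fingers":0},
    {"tx":0,"ty":0,"tz":-0.037,"wx":0,"wy":0,"wz":0,"fingers":0},
    {"tx":0,"ty":0,"tz":-0.041,"wx":0,"wy":0,"wz":0,"fingers":0},
    {"tx":0,"ty":0,"tz":-0.045,"wx":0,"wy":0,"wz":0,"fingers":0}
  ]
}}

```text
clock: 13.43
eef_pos: [558.2, -31.0, 243.7]
ee_rot: [[0.999, 0.046, 0.0], [0.046, -0.999, 0.0], [0.0, -0.0, -1.0]]
wrist_force: [-1.4, 0.1, -3.7]
opening: 21.3
```

```bash
python3 -c "
from h import *
st();goal(558.3,-31.05,325,2.65)"
```

```text
clk 13.43 pos [558.25 -31.03 243.66] head 2.65 z [ 4.e-04  3.e-04 -1.e+00] F [-1.39  0.15 -3.71] M [ 0.014 -0.003 -0.023] open 21.3 q [-0.06  0.34  0.16  1.39  0.    1.47]
t [ 0.0001  0.     -0.0813] w [-0.01 -0.02 -0.  ]
```

{"method": "carry_out", "body": {
  "plan": [
    {"tx":0,"ty":0,"tz":-0.004,"wx":0,"wy":0,"wz":0,"fingers":0},
    {"tx":0,"ty":0,"tz":-0.008,"wx":0,"wy":0,"wz":0,"fingers":0},
    {"tx":0,"ty":0,"tz":-0.013,"wx":0,"wy":0,"wz":0,"fingers":0},
    {"tx":0,"ty":0,"tz":-0.018,"wx":0,"wy":0,"wz":0,"fingers":0},
    {"tx":0,"ty":0,"tz":-0.023,"wx":0,"wy":0,"wz":0,"fingers":0},
    {"tx":0,"ty":0,"tz":-0.028,"wx":0,"wy":0,"wz":0,"fingers":0},
    {"tx":0,"ty":0,"tz":-0.033,"wx":0,"wy":0,"wz":0,"fingers":0},
    {"tx":0,"ty":0,"tz":-0.038,"wx":0,"wy":0,"wz":0,"fingers":0},
    {"tx":0,"ty":0,"tz":-0.042,"wx":0,"wy":0,"wz":0,"fingers":0},
    {"tx":0,"ty":0,"tz":-0.045,"wx":0,"wy":0,"wz":0,"fingers":0},
    {"tx":0,"ty":0,"tz":-0.047,"wx":0,"wy":0,"wz":0,"fingers":0},
    {"tx":0,"ty":0,"tz":-0.048,"wx":0,"wy":0,"wz":0,"fingers":0}
  ]
}}

```text
clock: 14.43
eef_pos: [558.3, -31.1, 291.9]
ee_rot: [[0.999, 0.046, 0.001], [0.046, -0.999, 0.0], [0.001, -0.0, -1.0]]
wrist_force: [0.5, -0.0, -4.5]
opening: 21.3
```

```bash
python3 -c "
from h import *
st();goal(558.3,-31.05,325,2.65)
s=arm.get_image('scene');g=(255*(s/255.)**.6).astype(np.uint8);crop(g,240,90,80,130,6,'pics/s9.png')"
```

```text
clk 14.43 pos [558.27 -31.05 291.91] head 2.65 z [ 6.e-04  2.e-04 -1.e+00] F [ 0.45 -0.02 -4.5 ] M [-0.013  0.003 -0.028] open 21.3 q [-0.06  0.34  0.29  1.52  0.    1.47]
t [ 0.     -0.     -0.0331] w [-0.01 -0.03 -0.  ]
```

View pics/s9.png

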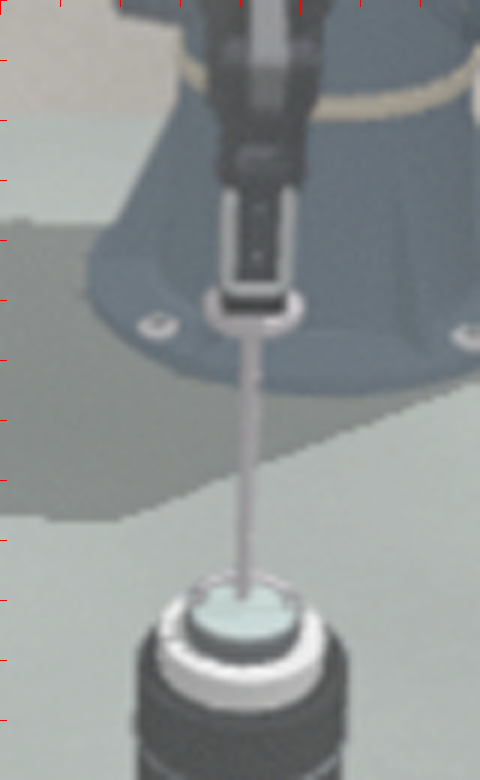

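The cell is hanging level on the hook at the tube mouth (cell centre about (243,640) in the crop). I'll continue lifting and measure the tray.

{"method": "carry_out", "body": {
  "plan": [
    {"tx":0,"ty":0,"tz":-0.003,"wx":0,"wy":0,"wz":0,"fingers":0},
    {"tx":0,"ty":0,"tz":-0.008,"wx":0,"wy":0,"wz":0,"fingers":0},
    {"tx":0,"ty":0,"tz":-0.014,"wx":0,"wy":0,"wz":0,"fingers":0},
    {"tx":0,"ty":0,"tz":-0.02,"wx":0,"wy":0,"wz":0,"fingers":0},
    {"tx":0,"ty":0,"tz":-0.026,"wx":0,"wy":0,"wz":0,"fingers":0},
    {"tx":0,"ty":0,"tz":-0.031,"wx":0,"wy":0,"wz":0,"fingers":0},
    {"tx":0,"ty":0,"tz":-0.034,"wx":0,"wy":0,"wz":0,"fingers":0},
    {"tx":0,"ty":0,"tz":-0.035,"wx":0,"wy":0,"wz":0,"fingers":0}
  ]
}}

```text
clock: 15.15
eef_pos: [558.5, -31.1, 327.6]
ee_rot: [[0.999, 0.046, 0.001], [0.046, -0.999, 0.0], [0.001, -0.0, -1.0]]
wrist_force: [0.3, -0.3, -3.6]
opening: 21.3
```

```bash
python3 -c "
from h import *
st()
t=cv2.imread('pics/top0.png');s=cv2.imread('pics/scene0.png')
g=lambda s:(255*(s/255.)**.4).astype(np.uint8)
crop(g(t),105,205,52,52,10,'pics/tr_t.png');crop(g(s),368,205,70,50,9,'pics/tr_s.png')
for n,im,(x0,y0,w,h) in (('top',t,(105,205,52,52)),('scene',s,(368,205,70,50))):
    c=im[y0:y0+h,x0:x0+w].max(2);m=(c<70).astype(np.uint8)
    cs,_=cv2.findContours(m,0,1);b=max(cs,key=cv2.contourArea);e=cv2.fitEllipse(b);ce=np.array(e[0])+[x0,y0];print(n,ce,e[1],plane(n,ce,14)[:2],plane(n,ce,10)[:2])
    w_=(c>150).astype(np.uint8);cs,_=cv2.findContours(w_,0,1);b=max(cs,key=cv2.contourArea);r=cv2.minAreaRect(b);ce=np.array(r[0])+[x0,y0];print('plate',ce,r[1],plane(n,ce,2)[:2])
"
```

```text
clk 15.15 pos [558.48 -31.08 327.56] head 2.65 z [ 1.4e-03  2.0e-04 -1.0e+00] F [ 0.32 -0.31 -3.63] M [-0.052 -0.097  0.002] open 21.3 q [-0.06  0.36  0.4   1.61  0.    1.47]
top [129.85757637 230.79368019] (30.65612030029297, 32.246891021728516) [488.12133186 277.26221672] [488.51966558 278.35634118]
plate [129.98635674 231.31582642] (39.188934326171875, 38.48714828491211) [487.83460873 280.10250247]
scene [401.41972733 227.30524063] (23.134458541870117, 36.55755615234375) [495.35649221 275.10150255] [490.78724913 277.14462064]
plate [405.5 225. ] (40.0, 63.0) [471.9494339  294.10284492]
```

View pics/tr_t.png

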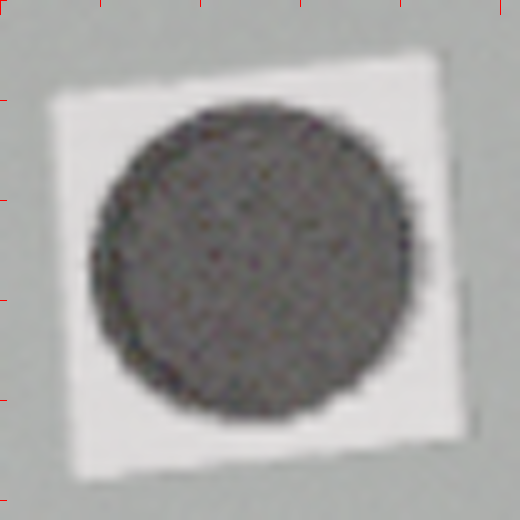

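View pics/tr_s.png

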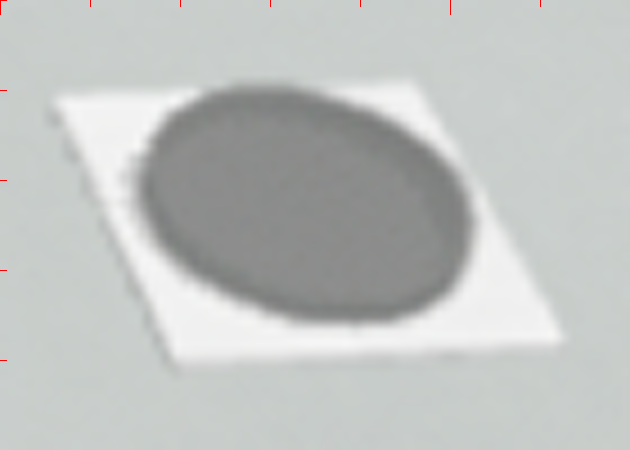

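```bash
python3 -c "
from h import *
goal(495,277.5,327,2.65)"
```

```text
t [-0.0492 -0.3112  0.0005] w [-0.01 -0.08 -0.  ]
```

{"method": "carry_out", "body": {
  "plan": [
    {"tx":0,"ty":-0.002,"tz":0,"wx":0,"wy":0,"wz":0,"fingers":0},
    {"tx":-0.001,"ty":-0.006,"tz":0,"wx":0,"wy":0,"wz":0,"fingers":0},
    {"tx":-0.002,"ty":-0.012,"tz":0,"wx":0,"wy":0,"wz":0,"fingers":0},
    {"tx":-0.003,"ty":-0.02,"tz":0,"wx":0,"wy":0,"wz":0,"fingers":0},
    {"tx":-0.005,"ty":-0.03,"tz":0,"wx":0,"wy":0,"wz":0,"fingers":0},
    {"tx":-0.007,"ty":-0.042,"tz":0,"wx":0,"wy":0,"wz":0,"fingers":0},
    {"tx":-0.009,"ty":-0.055,"tz":0,"wx":0,"wy":0,"wz":0,"fingers":0},
    {"tx":-0.011,"ty":-0.068,"tz":0,"wx":0,"wy":0,"wz":0,"fingers":0},
    {"tx":-0.013,"ty":-0.081,"tz":0,"wx":0,"wy":0,"wz":0,"fingers":0},
    {"tx":-0.015,"ty":-0.093,"tz":0,"wx":0,"wy":0,"wz":0,"fingers":0},
    {"tx":-0.016,"ty":-0.104,"tz":0,"wx":0,"wy":0,"wz":0,"fingers":0},
    {"tx":-0.018,"ty":-0.114,"tz":0,"wx":0,"wy":0,"wz":0,"fingers":0}
  ]
}}

```text
clock: 16.15
eef_pos: [535.1, 83.3, 327.5]
ee_rot: [[0.999, 0.047, 0.001], [0.047, -0.999, 0.0], [0.001, -0.0, -1.0]]
wrist_force: [0.3, 0.6, -2.8]
opening: 21.1
```

```bash
python3 -c "
from h import *
st();goal(495,277.5,327,2.65)"
```

```text
clk 16.15 pos [535.07  83.33 327.5 ] head 2.67 z [ 1.4e-03  2.0e-04 -1.0e+00] F [ 0.32  0.59 -2.77] M [ 0.025 -0.047 -0.008] open 21.1 q [0.15 0.31 0.34 1.6  0.   1.68]
t [-0.031  -0.1958  0.0005] w [-0.01 -0.08  0.02]
```

{"method": "carry_out", "body": {
  "plan": [
    {"tx":-0.002,"ty":-0.011,"tz":0,"wx":0,"wy":0,"wz":0,"fingers":0},
    {"tx":-0.004,"ty":-0.023,"tz":0.002,"wx":0,"wy":0,"wz":0,"fingers":0},
    {"tx":-0.006,"ty":-0.037,"tz":0.006,"wx":0,"wy":0,"wz":0,"fingers":0},
    {"tx":-0.008,"ty":-0.053,"tz":0.011,"wx":0,"wy":0,"wz":0,"fingers":0},
    {"tx":-0.011,"ty":-0.07,"tz":0.016,"wx":0,"wy":0,"wz":0,"fingers":0},
    {"tx":-0.014,"ty":-0.088,"tz":0.021,"wx":0,"wy":0,"wz":0,"fingers":0},
    {"tx":-0.017,"ty":-0.106,"tz":0.026,"wx":0,"wy":0,"wz":0,"fingers":0},
    {"tx":-0.02,"ty":-0.124,"tz":0.031,"wx":0,"wy":0,"wz":0,"fingers":0},
    {"tx":-0.022,"ty":-0.14,"tz":0.036,"wx":0,"wy":0,"wz":0,"fingers":0},
    {"tx":-0.024,"ty":-0.154,"tz":0.04,"wx":0,"wy":0,"wz":0,"fingers":0},
    {"tx":-0.026,"ty":-0.166,"tz":0.043,"wx":0,"wy":0,"wz":0,"fingers":0},
    {"tx":-0.028,"ty":-0.176,"tz":0.046,"wx":0,"wy":0,"wz":0,"fingers":0}
  ]
}}

```text
clock: 17.15
eef_pos: [498.6, 259.1, 281.2]
ee_rot: [[0.999, 0.047, 0.001], [0.047, -0.999, 0.0], [0.001, -0.0, -1.0]]
wrist_force: [0.3, -0.6, -3.2]
opening: 21.1
```

```bash
python3 -c "
from h import *
st();goal(495,277.5,210,2.65)"
```

```text
clk 17.15 pos [498.57 259.08 281.17] head 2.69 z [ 1.3e-03  1.0e-04 -1.0e+00] F [ 0.26 -0.58 -3.25] M [0.041 0.068 0.005] open 21.1 q [ 0.48  0.34  0.27  1.49 -0.    2.  ]
t [-0.0028 -0.0186  0.0712] w [-0.   -0.07  0.04]
```

{"method": "carry_out", "body": {
  "plan": [
    {"tx":-0.001,"ty":-0.007,"tz":0.004,"wx":0,"wy":0,"wz":0,"fingers":0},
    {"tx":-0.002,"ty":-0.012,"tz":0.01,"wx":0,"wy":0,"wz":0,"fingers":0},
    {"tx":-0.002,"ty":-0.016,"tz":0.017,"wx":0,"wy":0,"wz":0,"fingers":0},
    {"tx":-0.003,"ty":-0.018,"tz":0.025,"wx":0,"wy":0,"wz":0,"fingers":0},
    {"tx":-0.003,"ty":-0.019,"tz":0.033,"wx":0,"wy":-0.07,"wz":0,"fingers":0},
    {"tx":-0.003,"ty":-0.019,"tz":0.042,"wx":0,"wy":-0.07,"wz":0,"fingers":0},
    {"tx":-0.003,"ty":-0.019,"tz":0.051,"wx":0,"wy":-0.07,"wz":0,"fingers":0},
    {"tx":-0.003,"ty":-0.019,"tz":0.06,"wx":0,"wy":-0.07,"wz":0,"fingers":0},
    {"tx":-0.003,"ty":-0.019,"tz":0.068,"wx":0,"wy":-0.07,"wz":0,"fingers":0},
    {"tx":-0.003,"ty":-0.019,"tz":0.074,"wx":0,"wy":-0.07,"wz":0,"fingers":0},
    {"tx":-0.003,"ty":-0.019,"tz":0.078,"wx":0,"wy":-0.07,"wz":0,"fingers":0},
    {"tx":-0.003,"ty":-0.019,"tz":0.08,"wx":0,"wy":-0.07,"wz":0,"fingers":0}
  ]
}}

```text
clock: 18.15
eef_pos: [494.6, 277.8, 200.5]
ee_rot: [[0.999, 0.047, -0.0], [0.047, -0.999, -0.0], [-0.0, 0.0, -1.0]]
wrist_force: [0.3, -0.6, -3.1]
opening: 21.1
```

```bash
python3 -c "
from h import *
st();goal(495,277.5,200,2.65)
s=arm.get_image('scene');g=(255*(s/255.)**.6).astype(np.uint8);cv2.imwrite('pics/raw10.png',s);crop(g,360,140,90,110,6,'pics/s10.png')
t=arm.get_image('top');crop(t,80,180,90,80,6,'pics/t10.png')"
```

```text
clk 18.15 pos [494.63 277.79 200.55] head 2.69 z [-4.e-04 -2.e-04 -1.e+00] F [ 0.27 -0.56 -3.05] M [-0.01  -0.087  0.005] open 21.1 q [0.51 0.36 0.09 1.3  0.   2.04]
t [0.0004 0.0003 0.0005] w [0.01 0.03 0.04]
```

View pics/s10.png

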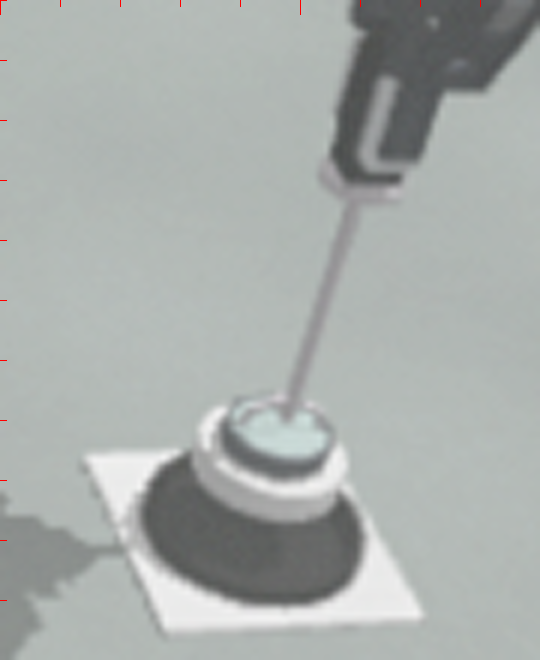

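View pics/t10.png

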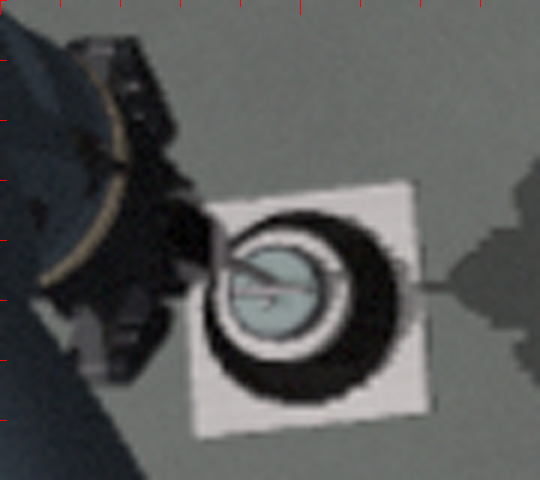

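```bash
python3 -c "
from h import *
for z in(42,46,49):print(z,plane('top',(80+283/6,180+293/6),z),plane('scene',(360+270/6,140+458/6),z))"
```

```text
42 [490.70774699 277.29841105  42.        ] [485.5230811  279.69702276  42.        ]
46 [490.29229251 276.17977469  46.        ] [490.39123462 277.51882888  46.        ]
49 [489.98070165 275.34079743  49.        ] [494.04234976 275.88518346  49.        ]
```

{"method": "carry_out", "body": {
  "plan": [
    {"tx":0,"ty":0,"tz":0.002,"wx":0,"wy":0,"wz":0,"fingers":0},
    {"tx":0,"ty":0,"tz":0.006,"wx":0,"wy":0,"wz":0,"fingers":0},
    {"tx":0,"ty":0,"tz":0.011,"wx":0,"wy":0,"wz":0,"fingers":0},
    {"tx":0,"ty":0,"tz":0.016,"wx":0,"wy":0,"wz":0,"fingers":0},
    {"tx":0,"ty":0,"tz":0.02,"wx":0,"wy":0,"wz":0,"fingers":0},
    {"tx":0,"ty":0,"tz":0.023,"wx":0,"wy":0,"wz":0,"fingers":0},
    {"tx":0,"ty":0,"tz":0.024,"wx":0,"wy":0,"wz":0,"fingers":0},
    {"tx":0,"ty":0,"tz":0.025,"wx":0,"wy":0,"wz":0,"fingers":0}
  ]
}}

```text
clock: 18.92
eef_pos: [494.7, 277.9, 175.8]
ee_rot: [[0.999, 0.047, -0.0], [0.047, -0.999, -0.0], [-0.0, 0.0, -1.0]]
wrist_force: [0.1, -0.4, -3.0]
opening: 21.4
```

```bash
python3 -c "
from h import *
st()"
```

```text
clk 18.92 pos [494.67 277.86 175.83] head 2.70 z [-3.e-04 -1.e-04 -1.e+00] F [ 0.11 -0.37 -3.04] M [ 0.048 -0.011  0.037] open 21.4 q [0.51 0.37 0.03 1.24 0.   2.04]
```

{"method": "carry_out", "body": {
  "plan": [
    {"tx":0,"ty":0,"tz":0.0006,"wx":0,"wy":0,"wz":0,"fingers":0},
    {"tx":0,"ty":0,"tz":0.0012,"wx":0,"wy":0,"wz":0,"fingers":0},
    {"tx":0,"ty":0,"tz":0.0018,"wx":0,"wy":0,"wz":0,"fingers":0}
  ]
}}

```text
clock: 19.17
eef_pos: [494.8, 277.9, 174.2]
ee_rot: [[0.999, 0.047, -0.0], [0.047, -0.999, 0.0], [-0.0, -0.0, -1.0]]
wrist_force: [-0.7, -0.3, -2.2]
opening: 21.5
```

{"method": "carry_out", "body": {
  "plan": [
    {"tx":0,"ty":0,"tz":0.0006,"wx":0,"wy":0,"wz":0,"fingers":0},
    {"tx":0,"ty":0,"tz":0.0012,"wx":0,"wy":0,"wz":0,"fingers":0}
  ]
}}

```text
clock: 19.33
eef_pos: [494.8, 277.9, 173.0]
ee_rot: [[0.999, 0.047, 0.0], [0.047, -0.999, 0.0], [0.0, -0.0, -1.0]]
wrist_force: [-0.1, 0.3, -3.7]
opening: 21.4
```

{"method": "carry_out", "body": {
  "plan": [
    {"tx":0,"ty":0,"tz":0.0005,"wx":0,"wy":0,"wz":0,"fingers":0},
    {"tx":0,"ty":0,"tz":0.001,"wx":0,"wy":0,"wz":0,"fingers":0}
  ]
}}

```text
clock: 19.5
eef_pos: [494.9, 278.0, 172.0]
ee_rot: [[0.999, 0.047, 0.0], [0.047, -0.999, 0.0], [0.0, -0.0, -1.0]]
wrist_force: [0.1, 0.3, -2.8]
opening: 21.1
```

{"method": "carry_out", "body": {
  "plan": [
    {"tx":0,"ty":0,"tz":0.0005,"wx":0,"wy":0,"wz":0,"fingers":0},
    {"tx":0,"ty":0,"tz":0.001,"wx":0,"wy":0,"wz":0,"fingers":0}
  ]
}}

```text
clock: 19.67
eef_pos: [494.9, 278.0, 170.9]
ee_rot: [[0.999, 0.047, 0.0], [0.047, -0.999, 0.0], [0.0, -0.0, -1.0]]
wrist_force: [0.5, 0.8, -2.8]
opening: 21.3
```

{"method": "carry_out", "body": {
  "plan": [
    {"tx":0,"ty":0,"tz":0.0005,"wx":0,"wy":0,"wz":0,"fingers":0},
    {"tx":0,"ty":0,"tz":0.001,"wx":0,"wy":0,"wz":0,"fingers":0}
  ]
}}

```text
clock: 19.83
eef_pos: [494.8, 278.0, 169.9]
ee_rot: [[0.999, 0.047, 0.0], [0.047, -0.999, 0.0], [0.0, -0.0, -1.0]]
wrist_force: [0.0, -0.1, -3.6]
opening: 21.2
```

{"method": "carry_out", "body": {
  "plan": [
    {"tx":0,"ty":0,"tz":0.0005,"wx":0,"wy":0,"wz":0,"fingers":0},
    {"tx":0,"ty":0,"tz":0.001,"wx":0,"wy":0,"wz":0,"fingers":0}
  ]
}}

```text
clock: 20.0
eef_pos: [494.9, 278.0, 168.8]
ee_rot: [[0.999, 0.047, 0.0], [0.047, -0.999, 0.0], [0.0, -0.0, -1.0]]
wrist_force: [-0.4, 0.2, -3.4]
opening: 21.4
```

{"method": "carry_out", "body": {
  "plan": [
    {"tx":0,"ty":0,"tz":0.0005,"wx":0,"wy":0,"wz":0,"fingers":0},
    {"tx":0,"ty":0,"tz":0.001,"wx":0,"wy":0,"wz":0,"fingers":0}
  ]
}}

```text
clock: 20.17
eef_pos: [494.9, 278.0, 167.8]
ee_rot: [[0.999, 0.047, 0.0], [0.047, -0.999, 0.0], [0.0, -0.0, -1.0]]
wrist_force: [0.0, -0.3, -2.9]
opening: 21.2
```

{"method": "carry_out", "body": {
  "plan": [
    {"tx":0,"ty":0,"tz":0.0005,"wx":0,"wy":0,"wz":0,"fingers":0},
    {"tx":0,"ty":0,"tz":0.001,"wx":0,"wy":0,"wz":0,"fingers":0}
  ]
}}

```text
clock: 20.33
eef_pos: [495.0, 278.0, 166.9]
ee_rot: [[0.999, 0.047, 0.001], [0.047, -0.999, 0.0], [0.001, -0.0, -1.0]]
wrist_force: [0.5, 0.7, -0.5]
opening: 21.4
```

{"method": "carry_out", "body": {
  "plan": [
    {"tx":0,"ty":0,"tz":0.0004,"wx":0,"wy":0,"wz":0,"fingers":0},
    {"tx":0,"ty":0,"tz":0.0005,"wx":0,"wy":0,"wz":0,"fingers":0}
  ]
}}

```text
clock: 20.5
eef_pos: [495.0, 278.1, 166.4]
ee_rot: [[0.999, 0.047, 0.001], [0.047, -0.999, 0.0], [0.001, -0.0, -1.0]]
wrist_force: [0.0, -0.5, -1.6]
opening: 20.9
```

```bash
python3 -c "
from h import *
st()
s=arm.get_image('scene');g=(255*(s/255.)**.6).astype(np.uint8);crop(g,360,170,80,80,7,'pics/s11.png')
st()"
```

```text
clk 20.50 pos [495.03 278.05 166.41] head 2.69 z [ 7.e-04  4.e-04 -1.e+00] F [ 0.03 -0.54 -1.62] M [-0.    -0.014 -0.005] open 20.9 q [0.51 0.37 0.01 1.21 0.   2.04]
clk 20.55 pos [495.02 278.06 166.4 ] head 2.69 z [ 7.e-04  4.e-04 -1.e+00] F [-0.19 -0.36 -1.14] M [-0.018 -0.021  0.   ] open 21.3 q [0.51 0.37 0.01 1.21 0.   2.04]
```

View pics/s11.png

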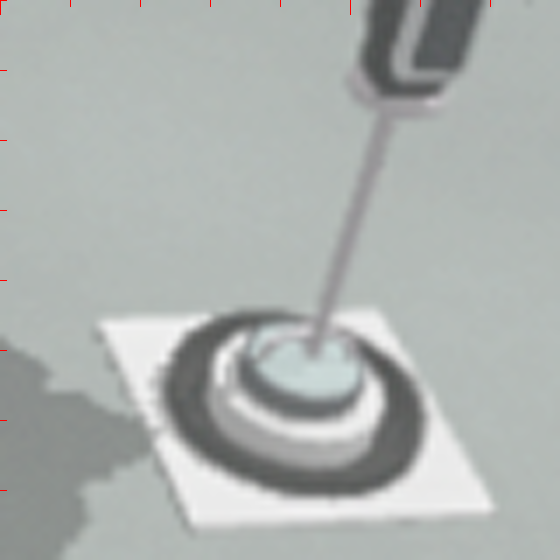

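The cell sits flat, roughly central in the tray, and the load has dropped back to the bare-tool reading. I'll lower the hook about 3.3 mm to free the lip.

{"method": "carry_out", "body": {
  "plan": [
    {"tx":0,"ty":0,"tz":0.0007,"wx":0,"wy":-0.04,"wz":0,"fingers":0},
    {"tx":0,"ty":0,"tz":0.0014,"wx":0,"wy":-0.04,"wz":0,"fingers":0},
    {"tx":0,"ty":0,"tz":0.002,"wx":0,"wy":-0.04,"wz":0,"fingers":0},
    {"tx":0,"ty":0,"tz":0.0026,"wx":0,"wy":-0.04,"wz":0,"fingers":0},
    {"tx":0,"ty":0,"tz":0.003,"wx":0,"wy":-0.04,"wz":0,"fingers":0}
  ]
}}

```text
clock: 20.97
eef_pos: [495.0, 278.0, 163.3]
ee_rot: [[0.999, 0.047, -0.0], [0.047, -0.999, 0.0], [-0.0, -0.0, -1.0]]
wrist_force: [-0.3, -0.1, -0.8]
opening: 20.9
```

```bash
python3 -c "
from h import *
st()"
```

```text
clk 20.97 pos [495.01 278.02 163.31] head 2.69 z [-1.e-04  3.e-04 -1.e+00] F [-0.28 -0.14 -0.79] M [-0.045 -0.007 -0.004] open 20.9 q [0.51 0.37 0.01 1.21 0.   2.04]
```

{"method": "carry_out", "body": {
  "plan": [
    {"tx":0,"ty":0,"tz":0.0003,"wx":0,"wy":0,"wz":0,"fingers":0},
    {"tx":0.0006,"ty":0,"tz":0.0003,"wx":0,"wy":0,"wz":0,"fingers":0},
    {"tx":0.0012,"ty":0,"tz":0.0003,"wx":0,"wy":0,"wz":0,"fingers":0},
    {"tx":0.002,"ty":0,"tz":0.0003,"wx":0,"wy":0,"wz":0,"fingers":0}
  ]
}}

```text
clock: 21.3
eef_pos: [497.1, 278.1, 163.1]
ee_rot: [[0.999, 0.047, -0.0], [0.047, -0.999, 0.0], [-0.0, -0.0, -1.0]]
wrist_force: [0.4, -0.4, -1.2]
opening: 21.0
```

```bash
python3 -c "
from h import *
st()"
```

```text
clk 21.30 pos [497.06 278.13 163.06] head 2.69 z [-1.e-04  4.e-04 -1.e+00] F [ 0.45 -0.41 -1.16] M [ 0.075 -0.007  0.022] open 21.0 q [0.51 0.38 0.01 1.21 0.   2.03]
```

No catch so far (My about 0), so I'll continue.

{"method": "carry_out", "body": {
  "plan": [
    {"tx":0.001,"ty":0,"tz":0,"wx":0,"wy":0,"wz":0,"fingers":0},
    {"tx":0.002,"ty":0,"tz":0,"wx":0,"wy":0,"wz":0,"fingers":0},
    {"tx":0.003,"ty":0,"tz":0,"wx":0,"wy":0,"wz":0,"fingers":0}
  ]
}}

```text
clock: 21.55
eef_pos: [500.2, 278.3, 163.1]
ee_rot: [[0.999, 0.047, 0.0], [0.047, -0.999, 0.0], [0.0, -0.0, -1.0]]
wrist_force: [-0.2, 0.1, -1.4]
opening: 21.3
```

```bash
python3 -c "
from h import *
st()"
```

```text
clk 21.55 pos [500.23 278.29 163.08] head 2.69 z [ 0.e+00  4.e-04 -1.e+00] F [-0.15  0.12 -1.45] M [-0.038  0.014 -0.033] open 21.3 q [0.51 0.38 0.02 1.21 0.   2.03]
```

{"method": "carry_out", "body": {
  "plan": [
    {"tx":0.001,"ty":0,"tz":0,"wx":0,"wy":0,"wz":0,"fingers":0},
    {"tx":0.003,"ty":0,"tz":-0.0003,"wx":0,"wy":0,"wz":0,"fingers":0},
    {"tx":0.005,"ty":0,"tz":-0.0003,"wx":0,"wy":0,"wz":0,"fingers":0},
    {"tx":0.008,"ty":0,"tz":-0.0003,"wx":0,"wy":0,"wz":0,"fingers":0},
    {"tx":0.011,"ty":0,"tz":-0.0003,"wx":0,"wy":0,"wz":0,"fingers":0},
    {"tx":0.0135,"ty":0,"tz":-0.0005,"wx":0,"wy":0,"wz":0,"fingers":0},
    {"tx":0.0135,"ty":0,"tz":-0.001,"wx":0,"wy":0,"wz":0,"fingers":0}
  ]
}}

```text
clock: 22.13
eef_pos: [514.2, 278.9, 163.9]
ee_rot: [[0.999, 0.047, 0.0], [0.047, -0.999, 0.0], [0.0, -0.0, -1.0]]
wrist_force: [-0.2, 0.6, -1.4]
opening: 21.3
```

```bash
python3 -c "
from h import *
st()
s=arm.get_image('scene');g=(255*(s/255.)**.6).astype(np.uint8);crop(g,360,170,80,80,7,'pics/s12.png')"
```

```text
clk 22.13 pos [514.19 278.91 163.93] head 2.68 z [ 0.e+00  3.e-04 -1.e+00] F [-0.18  0.63 -1.45] M [ 0.012  0.019 -0.028] open 21.3 q [0.5  0.41 0.06 1.23 0.   2.02]
```

View pics/s12.png

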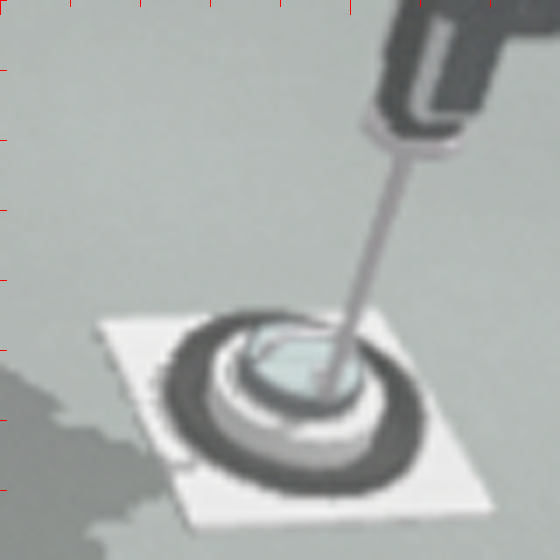

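The cell didn't move (disc still at about (297,390) in the crop), and the rod is clear in front of the bail. Lifting straight up.

{"method": "carry_out", "body": {
  "plan": [
    {"tx":0,"ty":0,"tz":-0.002,"wx":0,"wy":0,"wz":0,"fingers":0},
    {"tx":0,"ty":0,"tz":-0.005,"wx":0,"wy":0,"wz":0,"fingers":0},
    {"tx":0,"ty":0,"tz":-0.01,"wx":0,"wy":0,"wz":0,"fingers":0},
    {"tx":0,"ty":0,"tz":-0.017,"wx":0,"wy":0,"wz":0,"fingers":0},
    {"tx":0,"ty":0,"tz":-0.026,"wx":0,"wy":0,"wz":0,"fingers":0},
    {"tx":0,"ty":0,"tz":-0.036,"wx":0,"wy":0,"wz":0,"fingers":0},
    {"tx":0,"ty":0,"tz":-0.05,"wx":0,"wy":0,"wz":0,"fingers":0},
    {"tx":0,"ty":0,"tz":-0.066,"wx":0,"wy":0,"wz":0,"fingers":0},
    {"tx":0,"ty":0,"tz":-0.084,"wx":0,"wy":0,"wz":0,"fingers":0},
    {"tx":0,"ty":0,"tz":-0.1,"wx":0,"wy":0,"wz":0,"fingers":0},
    {"tx":0,"ty":0,"tz":-0.115,"wx":0,"wy":0,"wz":0,"fingers":0},
    {"tx":0,"ty":0,"tz":-0.13,"wx":0,"wy":0,"wz":0,"fingers":0}
  ]
}}

```text
clock: 23.18
eef_pos: [513.9, 278.9, 296.0]
ee_rot: [[0.999, 0.047, 0.001], [0.047, -0.999, 0.001], [0.001, -0.001, -1.0]]
wrist_force: [0.6, -0.1, -1.2]
opening: 21.3
```

```bash
python3 -c "
from h import *
st();goal(458.8,-219.2,295,-11.06)
s=arm.get_image('scene');g=(255*(s/255.)**.6).astype(np.uint8);crop(g,360,130,80,120,6,'pics/s13.png')"
```

```text
clk 23.18 pos [513.92 278.86 296.01] head 2.68 z [ 1.e-03  9.e-04 -1.e+00] F [ 0.61 -0.07 -1.23] M [ 0.012 -0.028  0.022] open 21.3 q [0.5  0.4  0.39 1.55 0.   2.02]
t [-0.0784  0.4949  0.0005] w [-0.06 -0.05 13.74]
```

View pics/s13.png

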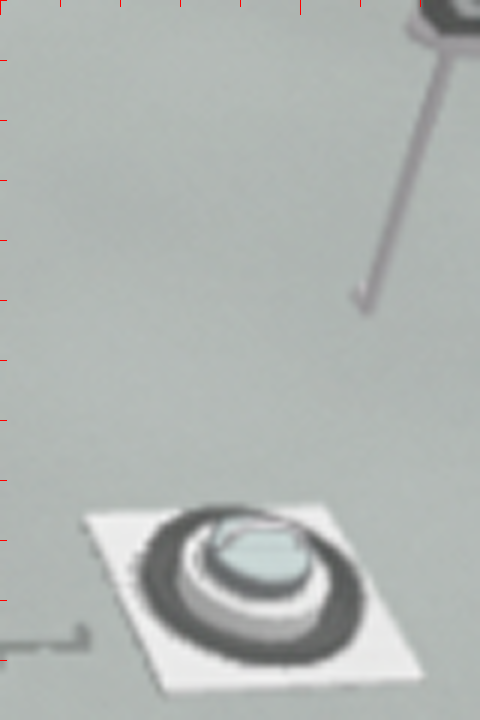

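{"method": "carry_out", "body": {
  "plan": [
    {"tx":-0.002,"ty":0.01,"tz":0,"wx":0,"wy":0,"wz":0,"fingers":0},
    {"tx":-0.005,"ty":0.03,"tz":0,"wx":0,"wy":0,"wz":1,"fingers":0},
    {"tx":-0.009,"ty":0.06,"tz":0,"wx":0,"wy":0,"wz":2,"fingers":0},
    {"tx":-0.014,"ty":0.09,"tz":0,"wx":0,"wy":0,"wz":3,"fingers":0},
    {"tx":-0.019,"ty":0.12,"tz":0,"wx":0,"wy":0,"wz":4,"fingers":0},
    {"tx":-0.024,"ty":0.15,"tz":0,"wx":0,"wy":0,"wz":5,"fingers":0},
    {"tx":-0.029,"ty":0.18,"tz":0,"wx":0,"wy":0,"wz":6,"fingers":0},
    {"tx":-0.033,"ty":0.21,"tz":0,"wx":0,"wy":0,"wz":7,"fingers":0},
    {"tx":-0.038,"ty":0.24,"tz":0,"wx":0,"wy":0,"wz":8,"fingers":0},
    {"tx":-0.043,"ty":0.27,"tz":0,"wx":0,"wy":0,"wz":9,"fingers":0},
    {"tx":-0.048,"ty":0.3,"tz":0,"wx":0,"wy":0,"wz":10,"fingers":0},
    {"tx":-0.052,"ty":0.33,"tz":0,"wx":0,"wy":0,"wz":10.5,"fingers":0}
  ]
}}

```text
clock: 24.23
eef_pos: [476.7, -54.8, 297.5]
ee_rot: [[0.991, -0.137, 0.004], [-0.137, -0.991, 0.002], [0.003, -0.003, -1.0]]
wrist_force: [0.4, -0.7, -0.4]
opening: 20.9
```

```bash
python3 -c "
from h import *
st();goal(458.8,-219.2,295,-11.06)"
```

```text
clk 24.23 pos [476.69 -54.76 297.52] head -7.88 z [ 0.0037  0.0023 -1.    ] F [ 0.36 -0.69 -0.4 ] M [-0.006 -0.065  0.014] open 20.9 q [-0.12  0.17  0.08  1.48  0.    1.59]
t [0.0048 0.1654 0.0021] w [-0.16 -0.18  3.18]
```

{"method": "carry_out", "body": {
  "plan": [
    {"tx":0.001,"ty":0.03,"tz":0,"wx":0,"wy":0,"wz":1,"fingers":0},
    {"tx":0.002,"ty":0.06,"tz":0.001,"wx":0,"wy":0,"wz":2,"fingers":0},
    {"tx":0.003,"ty":0.09,"tz":0.002,"wx":0,"wy":0,"wz":3,"fingers":0},
    {"tx":0.004,"ty":0.115,"tz":0.002,"wx":-0.16,"wy":-0.18,"wz":3.2,"fingers":0},
    {"tx":0.005,"ty":0.138,"tz":0.002,"wx":-0.16,"wy":-0.18,"wz":3.2,"fingers":0},
    {"tx":0.005,"ty":0.155,"tz":0.002,"wx":-0.16,"wy":-0.18,"wz":3.2,"fingers":0},
    {"tx":0.005,"ty":0.163,"tz":0.002,"wx":-0.16,"wy":-0.18,"wz":3.2,"fingers":0},
    {"tx":0.005,"ty":0.1655,"tz":0.002,"wx":-0.16,"wy":-0.18,"wz":3.2,"fingers":0},
    {"tx":0.005,"ty":0.1655,"tz":0.002,"wx":-0.16,"wy":-0.18,"wz":3.2,"fingers":0},
    {"tx":0.005,"ty":0.1655,"tz":0.002,"wx":-0.16,"wy":-0.18,"wz":3.2,"fingers":0}
  ]
}}

```text
clock: 25.07
eef_pos: [458.8, -218.7, 295.0]
ee_rot: [[0.981, -0.192, 0.0], [-0.192, -0.981, 0.0], [-0.0, -0.0, -1.0]]
wrist_force: [0.4, 0.3, -0.7]
opening: 21.4
```

```bash
python3 -c "
from h import *
st();goal(458.74,-219.15,165.2,-11.06)
s=arm.get_image('scene');g=(255*(s/255.)**.6).astype(np.uint8);crop(g,150,70,90,160,4,'pics/s14.png')"
```

```text
clk 25.07 pos [ 458.85 -218.71  294.99] head -11.06 z [ 0.e+00  3.e-04 -1.e+00] F [ 0.44  0.34 -0.73] M [0.01  0.004 0.005] open 21.4 q [-0.44  0.23  0.15  1.49  0.    1.32]
t [-0.      0.0005  0.1298] w [-0.02  0.   -0.  ]
```

View pics/s14.png

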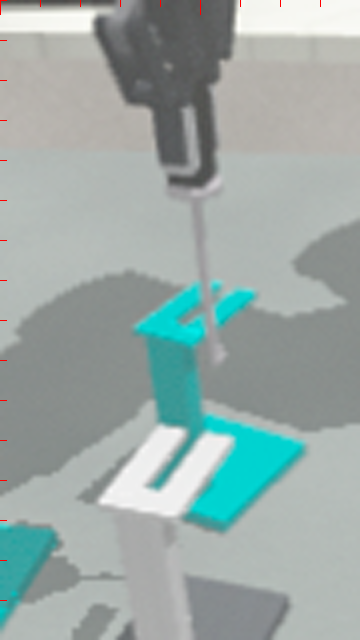

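{"method": "carry_out", "body": {
  "plan": [
    {"tx":0,"ty":0.0005,"tz":0.005,"wx":0,"wy":0,"wz":0,"fingers":0},
    {"tx":0,"ty":0.0005,"tz":0.015,"wx":0,"wy":0,"wz":0,"fingers":0},
    {"tx":0,"ty":0.0005,"tz":0.03,"wx":0,"wy":0,"wz":0,"fingers":0},
    {"tx":0,"ty":0.0005,"tz":0.046,"wx":0,"wy":0,"wz":0,"fingers":0},
    {"tx":0,"ty":0.0005,"tz":0.062,"wx":0,"wy":0,"wz":0,"fingers":0},
    {"tx":0,"ty":0.0005,"tz":0.078,"wx":0,"wy":0,"wz":0,"fingers":0},
    {"tx":0,"ty":0.0005,"tz":0.094,"wx":0,"wy":0,"wz":0,"fingers":0},
    {"tx":0,"ty":0.0005,"tz":0.108,"wx":0,"wy":0,"wz":0,"fingers":0},
    {"tx":0,"ty":0.0005,"tz":0.12,"wx":0,"wy":0,"wz":0,"fingers":0},
    {"tx":0,"ty":0.0005,"tz":0.127,"wx":0,"wy":0,"wz":0,"fingers":0},
    {"tx":0,"ty":0.0005,"tz":0.13,"wx":0,"wy":0,"wz":0,"fingers":0},
    {"tx":0,"ty":0.0005,"tz":0.13,"wx":0,"wy":0,"wz":0,"fingers":0}
  ]
}}

```text
clock: 26.12
eef_pos: [458.7, -218.5, 164.7]
ee_rot: [[0.982, -0.191, -0.0], [-0.191, -0.982, 0.001], [-0.001, -0.0, -1.0]]
wrist_force: [-0.2, -0.4, -1.0]
opening: 21.3
```

```bash
python3 -c "
from h import *
st();goal(517.6,-230.65,165,-11.06)"
```

```text
clk 26.12 pos [ 458.75 -218.52  164.7 ] head -11.00 z [-5.e-04  6.e-04 -1.e+00] F [-0.15 -0.44 -1.04] M [-0.012  0.001  0.001] open 21.3 q [-0.44  0.25 -0.15  1.17  0.    1.32]
t [ 0.0601  0.0007 -0.0003] w [-0.03  0.03  0.06]
```

Sliding into the slot in two stages.

{"method": "carry_out", "body": {
  "plan": [
    {"tx":0.001,"ty":0.0007,"tz":0,"wx":0,"wy":0,"wz":0.06,"fingers":0},
    {"tx":0.006,"ty":0.0007,"tz":0,"wx":0,"wy":0,"wz":0.06,"fingers":0},
    {"tx":0.013,"ty":0.0007,"tz":0,"wx":0,"wy":0,"wz":0.06,"fingers":0},
    {"tx":0.021,"ty":0.0007,"tz":0,"wx":0,"wy":0,"wz":0.06,"fingers":0},
    {"tx":0.029,"ty":0.0007,"tz":0,"wx":0,"wy":0,"wz":0.06,"fingers":0},
    {"tx":0.036,"ty":0.0007,"tz":0,"wx":0,"wy":0,"wz":0.06,"fingers":0},
    {"tx":0.04,"ty":0.0007,"tz":0,"wx":0,"wy":0,"wz":0.06,"fingers":0},
    {"tx":0.042,"ty":0.0007,"tz":0,"wx":0,"wy":0,"wz":0.06,"fingers":0}
  ]
}}

```text
clock: 26.78
eef_pos: [500.6, -227.4, 164.4]
ee_rot: [[0.981, -0.192, -0.001], [-0.192, -0.981, 0.001], [-0.001, -0.0, -1.0]]
wrist_force: [0.3, 0.1, -2.1]
opening: 20.9
```

```bash
python3 -c "
from h import *
st();goal(517.6,-230.65,165,-11.06)
s=arm.get_image('scene');g=(255*(s/255.)**.6).astype(np.uint8);crop(g,160,130,70,100,6,'pics/s15.png')"
```

```text
clk 26.78 pos [ 500.57 -227.37  164.43] head -11.05 z [-7.e-04  6.e-04 -1.e+00] F [ 0.27  0.13 -2.06] M [-0.026  0.04  -0.09 ] open 20.9 q [-0.43  0.34 -0.04  1.2   0.    1.34]
t [ 0.0173 -0.     -0.0006] w [-0.03  0.04  0.01]
```

View pics/s15.png

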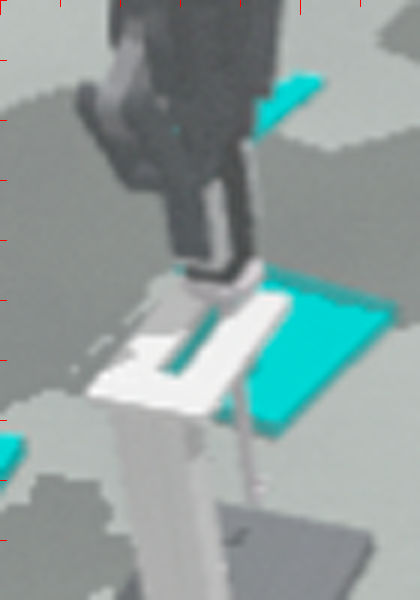

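{"method": "carry_out", "body": {
  "plan": [
    {"tx":0.004,"ty":0,"tz":0,"wx":0,"wy":0,"wz":0,"fingers":0},
    {"tx":0.009,"ty":0,"tz":0,"wx":0,"wy":0,"wz":0,"fingers":0},
    {"tx":0.014,"ty":0,"tz":0,"wx":0,"wy":0,"wz":0,"fingers":0},
    {"tx":0.017,"ty":0,"tz":0,"wx":0,"wy":0,"wz":0,"fingers":0},
    {"tx":0.017,"ty":0,"tz":0.002,"wx":0,"wy":0,"wz":0,"fingers":0},
    {"tx":0.017,"ty":0,"tz":0.004,"wx":0,"wy":0,"wz":0,"fingers":0},
    {"tx":0.017,"ty":0,"tz":0.0055,"wx":0,"wy":0,"wz":0,"fingers":0},
    {"tx":0.017,"ty":0,"tz":0.006,"wx":0,"wy":0,"wz":0,"fingers":0}
  ]
}}

```text
clock: 27.5
eef_pos: [516.8, -230.5, 158.0]
ee_rot: [[0.981, -0.192, -0.001], [-0.192, -0.981, 0.001], [-0.001, -0.001, -1.0]]
wrist_force: [-0.0, 0.4, -1.6]
opening: 21.1
```

```bash
python3 -c "
from h import *
st()"
```

```text
clk 27.50 pos [ 516.82 -230.5   158.02] head -11.05 z [-1.2e-03  9.0e-04 -1.0e+00] F [-0.02  0.43 -1.6 ] M [-0.038  0.    -0.001] open 21.1 q [-0.42  0.37 -0.    1.2   0.    1.34]
```

{"method": "carry_out", "body": {
  "plan": [
    {"tx":0,"ty":0,"tz":0.0004,"wx":0,"wy":0,"wz":0,"fingers":0},
    {"tx":0,"ty":0,"tz":0.0008,"wx":0,"wy":0,"wz":0,"fingers":0}
  ]
}}

```text
clock: 27.67
eef_pos: [516.6, -230.4, 157.2]
ee_rot: [[0.981, -0.192, -0.001], [-0.192, -0.981, 0.001], [-0.002, -0.001, -1.0]]
wrist_force: [-0.4, 0.1, -0.5]
opening: 21.4
```

{"method": "carry_out", "body": {
  "plan": [
    {"tx":0,"ty":0,"tz":0.0003,"wx":0,"wy":0.07,"wz":0,"fingers":0},
    {"tx":0,"ty":0,"tz":0.0005,"wx":0,"wy":0.07,"wz":0,"fingers":0}
  ]
}}

```text
clock: 27.83
eef_pos: [516.6, -230.5, 156.9]
ee_rot: [[0.981, -0.192, 0.0], [-0.192, -0.981, 0.001], [0.0, -0.001, -1.0]]
wrist_force: [-1.2, 0.9, 3.8]
opening: 21.2
```

```bash
python3 -c "
from h import *
st()"
```

```text
clk 27.83 pos [ 516.63 -230.46  156.88] head -11.06 z [ 2.e-04  6.e-04 -1.e+00] F [-1.21  0.88  3.77] M [ 0.106  0.303 -0.078] open 21.2 q [-0.42  0.37 -0.01  1.19  0.    1.34]
```

{"method": "carry_out", "body": {
  "plan": [
    {"tx":0,"ty":0,"tz":0,"wx":0,"wy":0,"wz":0,"fingers":0.3},
    {"tx":0,"ty":0,"tz":0,"wx":0,"wy":0,"wz":0,"fingers":0.4},
    {"tx":0,"ty":0,"tz":0,"wx":0,"wy":0,"wz":0,"fingers":0.6},
    {"tx":0,"ty":0,"tz":0,"wx":0,"wy":0,"wz":0,"fingers":0.8},
    {"tx":0,"ty":0,"tz":0,"wx":0,"wy":0,"wz":0,"fingers":0.8},
    {"tx":0,"ty":0,"tz":0,"wx":0,"wy":0,"wz":0,"fingers":0.8}
  ]
}}

```text
clock: 28.33
eef_pos: [516.6, -230.5, 156.9]
ee_rot: [[0.981, -0.192, 0.0], [-0.192, -0.981, 0.001], [0.0, -0.001, -1.0]]
wrist_force: [-0.1, 0.5, 0.8]
opening: 68.3
```

```bash
python3 -c "
from h import *
st()
s=arm.get_image('scene');g=(255*(s/255.)**.6).astype(np.uint8);crop(g,155,125,70,110,6,'pics/s16.png')"
```

```text
clk 28.33 pos [ 516.64 -230.46  156.89] head -11.06 z [ 2.e-04  6.e-04 -1.e+00] F [-0.15  0.47  0.75] M [ 0.059 -0.007 -0.053] open 68.3 q [-0.42  0.37 -0.01  1.19  0.    1.34]
```

View pics/s16.png

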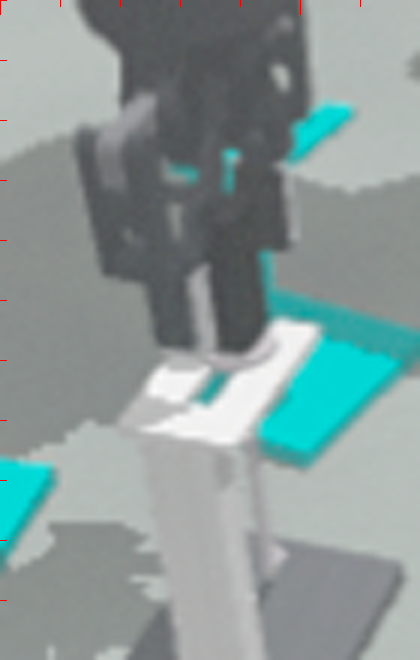

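The tool stands upright in the fork with the fingers open. I'll retreat straight up.

{"method": "carry_out", "body": {
  "plan": [
    {"tx":0,"ty":0,"tz":-0.004,"wx":0,"wy":0,"wz":0,"fingers":0.8},
    {"tx":0,"ty":0,"tz":-0.012,"wx":0,"wy":0,"wz":0,"fingers":0.8},
    {"tx":0,"ty":0,"tz":-0.025,"wx":0,"wy":0,"wz":0,"fingers":0.8},
    {"tx":0,"ty":0,"tz":-0.04,"wx":0,"wy":0,"wz":0,"fingers":0.8},
    {"tx":0,"ty":0,"tz":-0.06,"wx":0,"wy":0,"wz":0,"fingers":0.8},
    {"tx":0,"ty":0,"tz":-0.08,"wx":0,"wy":0,"wz":0,"fingers":0.8},
    {"tx":0,"ty":0,"tz":-0.1,"wx":0,"wy":0,"wz":0,"fingers":0.8},
    {"tx":-0.03,"ty":0,"tz":-0.12,"wx":0,"wy":0,"wz":0,"fingers":0.8},
    {"tx":-0.06,"ty":0,"tz":-0.13,"wx":0,"wy":0,"wz":0,"fingers":0.8},
    {"tx":-0.09,"ty":0.03,"tz":-0.13,"wx":0,"wy":0,"wz":0,"fingers":0.8},
    {"tx":-0.12,"ty":0.05,"tz":-0.13,"wx":0,"wy":0,"wz":0,"fingers":0.8},
    {"tx":-0.14,"ty":0.07,"tz":-0.13,"wx":0,"wy":0,"wz":0,"fingers":0.8}
  ]
}}

```text
clock: 29.38
eef_pos: [363.6, -272.5, 288.1]
ee_rot: [[0.982, -0.191, 0.001], [-0.191, -0.982, -0.0], [0.001, 0.0, -1.0]]
wrist_force: [0.1, 0.5, 0.6]
opening: 68.4
```

```bash
python3 -c "
from h import *
st()
s=arm.get_image('scene');t=arm.get_image('top');cv2.imwrite('pics/fs.png',s);cv2.imwrite('pics/ft.png',t);g=(255*(s/255.)**.6).astype(np.uint8);crop(g,165,135,60,110,6,'pics/s17.png')
st()"
```

```text
clk 29.38 pos [ 363.61 -272.49  288.12] head -11.04 z [ 1.2e-03 -5.0e-04 -1.0e+00] F [0.1  0.46 0.64] M [ 0.017 -0.004 -0.003] open 68.4 q [-0.64  0.11 -0.01  1.45  0.    1.12]
clk 29.48 pos [ 363.17 -273.85  288.27] head -11.24 z [ 0.0012 -0.001  -1.    ] F [-0.6   0.48  0.44] M [-0.04  -0.071  0.017] open 68.4 q [-0.65  0.12 -0.01  1.45 -0.    1.12]
```

View pics/fs.png

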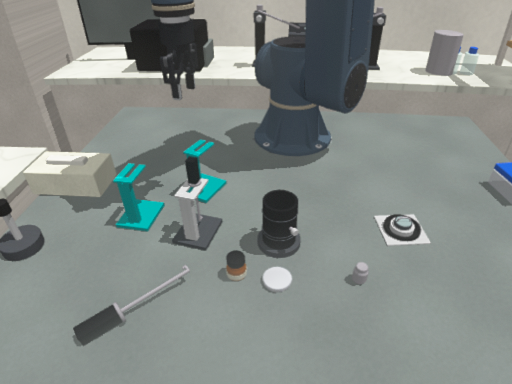

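View pics/ft.png

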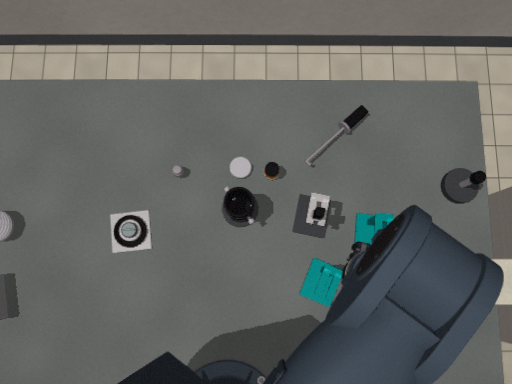

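View pics/s17.png

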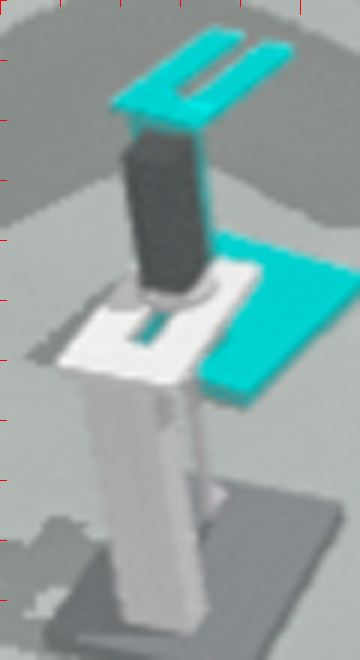

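The final views show the tool upright in the fork, the tube empty at (240,206) in the top view, and the cell upright in the tray at (130,230). The bystanders haven't moved. I'll let the arm settle, then hand in.

{"method": "carry_out", "body": {
  "plan": [
    {"tx":0,"ty":0,"tz":0,"wx":0,"wy":0,"wz":0,"fingers":0.8},
    {"tx":0,"ty":0,"tz":0,"wx":0,"wy":0,"wz":0,"fingers":0.8},
    {"tx":0,"ty":0,"tz":0,"wx":0,"wy":0,"wz":0,"fingers":0.8}
  ]
}}

```text
clock: 29.73
eef_pos: [363.8, -273.6, 288.5]
ee_rot: [[0.981, -0.194, 0.001], [-0.194, -0.981, -0.001], [0.002, 0.001, -1.0]]
wrist_force: [0.3, 0.1, 0.6]
opening: 68.2
```

```bash
python3 -c "
from h import *
st();print(arm.close_job())"
```

```text
clk 29.73 pos [ 363.83 -273.6   288.5 ] head -11.20 z [ 0.0015 -0.001  -1.    ] F [0.31 0.1  0.6 ] M [-0.008 -0.018  0.041] open 68.2 q [-0.64  0.12 -0.01  1.45  0.    1.12]
the job is handed in; nothing more can be done
None
```

The job is done and handed in at 29.7 s. I took the small hook tool from the grey rack and drew the cell out of the tube by its bail. I set the cell in the rest tray, unhooked it and hung the tool back in the fork.

- **Forces:** The hardest press on the cell that I read was about 5.6 N on the barrel top or glass, one touch to find its height. The draw took about 6 N at first, then just the cell's weight. At set-down the force eased back to the bare-tool level without going past it. I only read force at the end of each move, so a brief higher peak could have been missed.
- **Final pictures:** The cell is upright and roughly central in the tray, the tube is empty, and the tool hangs upright in the fork. The objective, jar, dish, turquoise racks and the larger look-alike tool are where they were. The gripper is open and clear of everything.
- **Disagreements:** The two cameras differed by 2–4 mm in places: along x at the tray, and about 2 mm in x for the bail compared with touch. The tube's foot was about 3 mm higher than my picture estimate. I relied on touch for the fine fits, so neither affected the result.

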